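# Seat the tanged arbor in the propeller balancer

## Task

Take the arbor with the flat-sided block head out of the wooden rack and set its tapered shank in the balancer's upright spindle: press only lightly by hand and turn it until the tang under the shank drops into the hidden slot, then let go so that it stands by itself with its collar still a few millimetres proud. Then, with the nylon face of the tapping weight, tap it down its axis with at least two taps, lifting the weight clear in between, until the collar sits flat on the spindle nose and the taper is locked, and stand the weight back upright on its round rubber pad. Leave the other two arbors and everything else on the table where they are.

Things in the scene. Friction and masses are not known exactly. Their poses are not given: they have to be found in the camera images.
- arbor: Steel arbor to be seated, 250 g nominal (varies), in one of the rack's three holes, its x within 30 degrees of the rack's. Origin: centre of its collar's underside; z up its axis. Collar 44 mm across, z 0 to 6 mm; on it the block head (grip) and striking button (button); below it a tapered shank, 21.8 mm across at the collar, 15.8 mm at z = -32 mm, then the tang (tang).
- grip (a point): On the arbor's axis, 28 mm above the collar's underside, axes as the arbor's: the place to grip, across y, that keeps fingertips off the collar. The flat-sided steel block head here is 30 mm along x, 20 mm along y, from 6 to 40 mm above the collar's underside.
- button (a point): Top of the arbor's round striking button, 18 mm across and 8 mm tall on top of the block head, 48 mm above the collar's underside.
- tang (a point): Lower end of the tang, 41 mm below the collar's underside, axes as the arbor's. Flat tang 14 mm wide along x, 5 mm thick along y, 6 mm long, then a tip 12 x 3 mm, 3 mm long. It fits the slot either way round (half a turn).
- round_arbor: A bystander: arbor with the same collar and shank but no tang, a round head 30 mm in diameter to z = 36 mm and a thin stud on top, to z = 54 mm. Origin: centre of the collar's underside. In another hole of the rack; stays there.
- cone_arbor: A bystander: arbor with the same collar and shank but no tang, and a conical head 32 mm in diameter at the base, its point at z = 40 mm. Origin: centre of the collar's underside. In another hole of the rack; stays there.
- rack: Fixed wooden rack block 80 (x) x 270 (y) x 60 mm high with three through holes of 25 mm diameter in a row along its y, 90 mm apart, in which the arbors hang by their collars. Origin: centre of its underside.
- stand: Fixed grey base of the balancer, 120 x 120 x 45 mm, with a black strip near its -x side; origin at the centre of its underside, z up. On its centre stands the upright steel spindle, 60 mm in diameter, its top face (the nose) 110 mm above the table.
- nose (a point): Centre of the spindle's flat top face (the nose), 110 mm above the table, axes as the stand's. The opening in the face is about 37 mm across; in it sits the bush (bush_top). The arbor is home when its collar lies on this face.
- bush_top (a point): Mean top of the dark steel bush in the spindle, on the axis; the real one is 0 to 2 mm below the nose at first. Tapered bore, 21.5 mm across at the top, 17 mm at the slot plate 24 mm down. It stays put under about 12 N (search with 4 to 5 N); 16 to 22 N drives it down with the arbor; it stays there, its jaws grip the shank, and at the nose all goes solid.
- slot (a point): Centre of the slot plate's top, 24 mm below the nose (to 2 mm lower), axes as the stand's. Straight slot 7.5 mm wide; its hidden direction is within 43 degrees either side of the stand's x; the tang's x must lie along it within about 10 degrees. Collar above the nose: 14 to 17 mm with the tang across the slot, about 11 mm with only its tip in, 5 to 8 mm with the tang in.
- weight: Tapping weight, 500 g nominal (varies): nylon-faced steel slug 40 mm in diameter and 35 mm tall, with a round grip 26 mm in diameter above it up to 90 mm. Origin: centre of its flat nylon underside, z up. Grip it about 65 mm above its underside. It starts upright at the middle of its pad.
- pad: Fixed round rubber pad 90 mm in diameter and 4 mm thick, on the table; origin: centre of its underside.
- drone: Bystander: small grey quadcopter about 220 mm across its propellers and 55 mm tall; origin at the centre underneath.
- transmitter: Bystander: white remote control 100 x 170 x 35 mm with two sticks; origin at the centre of its underside.
- battery: Bystander: black battery pack 105 x 35 x 30 mm; origin at the centre of its underside.
- cup: Bystander: paper cup 72 mm across and 85 mm tall; origin at the centre of its underside.
- driver: Bystander: screwdriver 170 mm long lying on the table.
- tape_roll: Bystander: paper tape roll 70 mm across, 20 mm tall; origin at the centre of its underside.
Not all that is in view belongs to the job. What is shaped like the weight but blue is not meant.

How it is judged:
On the way, in this order (a step that is already met when the one before it is completed fails the run):
1. the arbor stands by itself in the spindle, tang in the slot, collar still 2 to 10 mm proud, let go (horizontal distance between arbor and nose below 0.003 m and angle between arbor's own z axis and vertical below 0.06 rad and z of arbor in the frame of nose between 0.002 and 0.01 m and contact force between the fingers and arbor below 0.1 N), for 0.2 s.
2. a first tap of the weight on the arbor (contact force between weight and arbor above 3 N).
3. the weight is lifted clear of the arbor (its face over 4 mm above the button) (z of weight in the frame of arbor above 0.052 m).
4. tapped again, the arbor is home under the weight (z of arbor in the frame of nose between -0.003 and 0.0015 m and horizontal distance between arbor and nose below 0.003 m and angle between arbor's own z axis and vertical below 0.06 rad and contact force between weight and arbor above 3 N).
At the end, for the whole second after the job is handed in: The arbor stands in the spindle, upright within 0.06 rad and centred within 3 mm, its collar within 1.5 mm of the nose; the weight stands upright and at rest on its rubber pad, its axis within 30 mm of the pad's centre (z of arbor in the frame of nose between -0.003 and 0.0015 m and horizontal distance between arbor and nose below 0.003 m and angle between arbor's own z axis and vertical below 0.06 rad and horizontal distance between weight and pad below 0.03 m and angle between weight's own z axis and vertical below 0.05 rad and height (world z) of weight below 0.008 m and linear speed of each of weight, arbor below 0.02 m/s); the robot touches nothing.
It fails at once if another arbor is moved more than 20 mm (distance of any of round_arbor, cone_arbor from where it was at the start of the episode above 0.02 m).
It fails at once if another thing on the table is moved more than 30 mm (distance of any of drone, transmitter, battery, cup, driver, tape_roll from where it was at the start of the episode above 0.03 m).
It also fails if it takes over 61 s, if anything falls off the work surface, if the arm or the gripper's body presses on something with over 40 N, if the wrist force passes 120 N, or if a joint passes its speed limit or range.

## Robot

A 7-joint arm with a two-finger parallel gripper is mounted at the origin on the work surface. World frame = base frame: x ahead of the robot, y to its left, z up, the work surface at z = 0. Lengths are in m, angles in rad, forces in N, time in s.
With the tool pointing down it reaches from about 0.35 to 0.9 m from the base axis. Payload 8.1 kg.
Tool frame: the origin (TCP) lies between the finger pads; the fingertips stand 19 mm ahead of it and the grasp point (between the pads) is the TCP; y points along the fingers, x is the direction in which the jaws open and shut, and the axes are right-handed (so a half turn about y gives the same grasp; the last joint's range is limited). The gripper opens to 92 mm and grips with 3 to 60 N. Pads are 19 mm wide; open, the fingers measure 130 mm over their backs; the gripper's body (75 mm by 190 mm) begins 47 mm behind the grasp point.
Start: joints at [-1.269, 0.434, 0.025, 1.573, -0.012, 1.134, -0.075], TCP at [0.246, 0.574, 0.246] pointing down, gripper open.
Joint ranges: [-2.62, 2.62], [-0.44, 2.09], [-1.27, 1.32], [0.08, 2.57], [-1.32, 4.46], [0.12, 2], [-2.74, 2.74]. Speed limits (rad/s): [2.22, 2.22, 3.01, 3.01, 3.14, 3.14, 3.14].

## Interface

Orientations are given as a rotation vector (axis times angle).
In Python, from cell import arm gives the robot as it stands.
- The arm moves only by the tool move_arm, never from a script. Its argument "series" is a list of rows, each an object of numbers: "x", "y", "z": the shift along the tool's x, y, z in cm; "rx", "ry", "rz": the turn, a rotation vector about the tool's x, y, z in rad. In form: [{"x": .., "y": .., "z": .., "rx": .., "ry": .., "rz": ..}, ...]. A call has 1 to 12 rows; each row shifts and turns the pose as measured when the row begins, along the tool's axes as they then stand; what a row does not reach is not made up. A row lasts 1/8 s, in which the tool goes at most 62.5 mm and 10.7 degrees, less where a joint would pass 70% of its speed; a pose out of reach is approached as far as the arm can. A call is refused whole if a number of a shift passes 6.25 or a number of a turn 0.188, either way. A call with a gripper value outside its range is refused whole. "jaw" is the finger opening in cm, from 0 to 9.18, set as the call begins (left out, the last holds). The fingers move at their own pace and stop on an object; "newtons" is the grip in N (left out, the last holds). Time passes only in rows, so rows that do not move let the fingers close. It gives the time, the measured TCP pose, the force and the opening at its end, in the units of the state.
- arm.observe(): the state, without advancing time (a new reading comes with each control period).
- arm.get_image(name): name is "scene" or "side" or "wrist"; returns the picture (400x640x3 uint8, blue, green, red); there is no depth.
- arm.camera_params(name): a dict with "K" (3x3 intrinsics, pixels), "R" (3x3) and "t" (3): a world point X has camera coordinates R X + t; the wrist camera has in their place "tool_from_camera" (4x4, takes a point from camera to tool coordinates, whose origin is the TCP and whose axes are the tool frame's). Camera axes: x right, y down, z forward; pixel columns grow to the right and rows downward; lengths in m; the calibration is good to about 2 mm. The wrist camera is an equidistant fisheye: a pixel r from the principal point sees the ray r / f radians off the axis. A picture is of the moment at which its call begins: read the wrist's pose just before it. camera_params takes no time and is no camera call.
- arm.sign_off(): hands the job in, once; it reports no verdict.
The state is a dict: "clock": time; "joints": joint angles; "dq": joint speeds; "joint_efforts": joint torques, N m; "position": TCP position; "ee_rot": TCP orientation; "force": force on the tool from outside, world axes, zero at the start; "ft_torque": the same for the moment, N m; "width": opening from 0.0 (shut) to 1.0 (fully open).
Only numpy, scipy, OpenCV 4.12 (cv2) and the standard library are available. Lean on these libraries where they do the work, as an engineer would, in place of code of your own. Each camera call takes 0.05 s, during which the arm holds its last target.

## Working session

There is one attempt and no reset: what is moved stays moved. The work goes in short steps, Python scripts to look and compute and a tool call to move; the robot and the scene stay as the last step left them, time stands still between calls to the robot, and variables do not carry over. Pictures are saved under pics/ and viewed, and the job is handed in when it is done.

Besides the shell and the picture viewer there is one more tool, called after "Emit:" in YAML: its name, and indented under it one key for each argument. move_arm: Moves the arm, as the interface text tells. Its arguments: {"type":"object","properties":{"series":{"type":"array","items":{"type":"object","properties":{"x":{"type":"number"},"y":{"type":"number"},"z":{"type":"number"},"rx":{"type":"number"},"ry":{"type":"number"},"rz":{"type":"number"}}}},"jaw":{"type":"number"},"newtons":{"type":"number"}},"required":["series"]}

```bash
ls; mkdir -p pics
cat > h.py <<'E'
import numpy as np, cv2
from scipy.spatial.transform import Rotation as Ro
from cell import arm
def snap(name,fn):
    im=arm.get_image(name); cv2.imwrite('pics/'+fn+'.png',im); return im
E
python3 - <<'E'
from h import *
s=arm.observe(); print(s)
for n in ['scene','side']:
    snap(n,n+'0'); p=arm.camera_params(n); print(n,p); 
    np.savez(n+'_p.npz',**{k:np.array(v) for k,v in p.items()})
snap('wrist','wrist0'); p=arm.camera_params('wrist');print(p)
E
```

```text
pics
{'clock': 0.0, 'joints': array([-1.26859529,  0.43519016,  0.02497378,  1.57407216, -0.0116241 ,
        1.13401233, -0.07509773]), 'dq': array([ 1.02385733e-04,  1.59139804e-03,  2.34039258e-04, -3.89150264e-05,
        1.87322471e-03, -2.29917150e-04, -9.41140218e-04]), 'joint_efforts': array([ 5.09475376e-04, -6.67841434e+01,  9.85242650e-01, -3.14464688e+01,
       -6.03937916e-02,  4.27354651e-02,  1.71571951e-04]), 'position': array([0.24600354, 0.57403353, 0.244975  ]), 'ee_rot': array([-1.37492917, -0.90512481,  0.90712372]), 'force': array([ 0.47419687,  0.46179734, -0.27739125]), 'ft_torque': array([0.02051985, 0.00058967, 0.03866048]), 'width': 0.99812800383634}
scene {'K': array([[464.55137765,   0.        , 322.15444594],
       [  0.        , 464.55137765, 197.47535649],
       [  0.        ,   0.        ,   1.        ]]), 'R': array([[-0.76724936,  0.64120217, -0.01371865],
       [ 0.36269083,  0.4161484 , -0.83383204],
       [-0.52894592, -0.64473272, -0.55184774]]), 't': array([ 0.41911874, -0.12269071,  1.72876493])}
side {'K': array([[372.7390304 ,   0.        , 323.50495095],
       [  0.        , 372.7390304 , 194.80991364],
       [  0.        ,   0.        ,   1.        ]]), 'R': array([[ 0.98374186, -0.17955752,  0.00332391],
       [-0.11115691, -0.62332383, -0.77402296],
       [ 0.14105352,  0.76106931, -0.6331488 ]]), 't': array([-0.55661588,  0.12849185,  0.91456319])}
{'K': array([[309.70691629,   0.        , 318.82075776],
       [  0.        , 309.70691629, 197.36174874],
       [  0.        ,   0.        ,   1.        ]]), 'tool_from_camera': array([[ 9.99999794e-01,  2.96501611e-04,  5.69958258e-04,
        -2.50281163e-04],
       [-4.59847033e-04, -2.89216923e-01,  9.57263475e-01,
        -1.38957941e-01],
       [ 4.48671736e-04, -9.57263539e-01, -2.89216727e-01,
         7.80385808e-02],
       [ 0.00000000e+00,  0.00000000e+00,  0.00000000e+00,
         1.00000000e+00]])}
```

View pics/scene0.png

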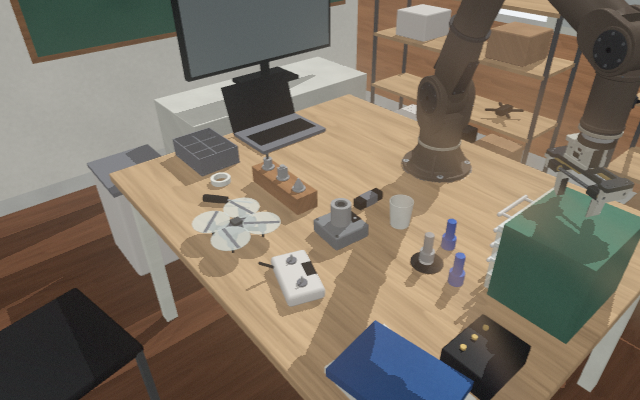

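View pics/side0.png

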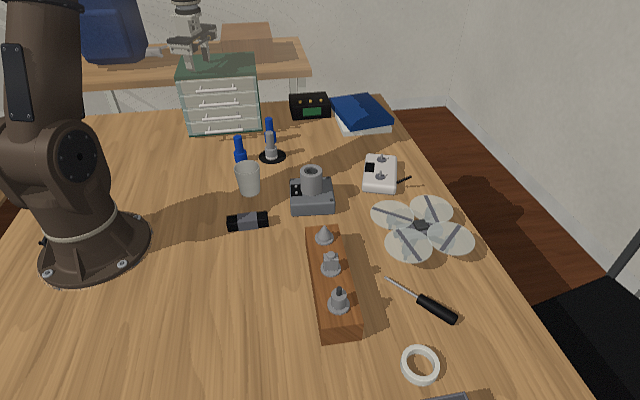

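View pics/wrist0.png

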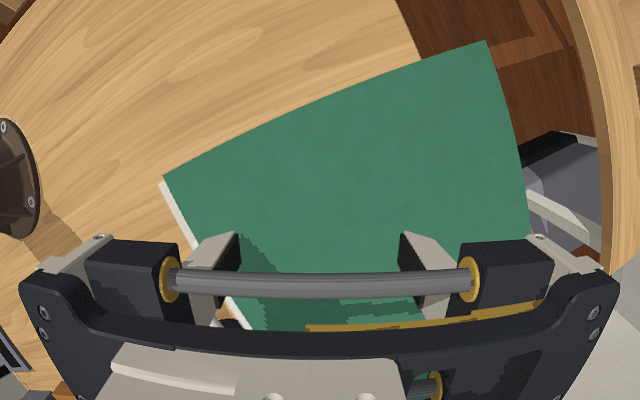

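Scene0: rack at about (285,187) with three arbors, spindle at (340,215), weight on dark pad at (428,250), blue look-alikes at (449,235) and (457,270). The side view shows the middle arbor at (331,263) with a block head, cone at (323,235), round one with stud at (339,298). Next, enlarged crops.

Run:
```python
import cv2
a=cv2.imread('pics/scene0.png');b=cv2.imread('pics/side0.png')
def c(im,x,y,w,h,f,n): cv2.imwrite('pics/%s.png'%n,cv2.resize(im[y:y+h,x:x+w],None,fx=f,fy=f,interpolation=cv2.INTER_CUBIC))
c(a,240,140,130,100,6,'c1'); c(a,380,190,100,75,8,'c2'); c(b,290,210,90,140,4,'c3'); c(b,220,105,130,120,5,'c4')
```

```text
(no output)
```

View pics/c1.png

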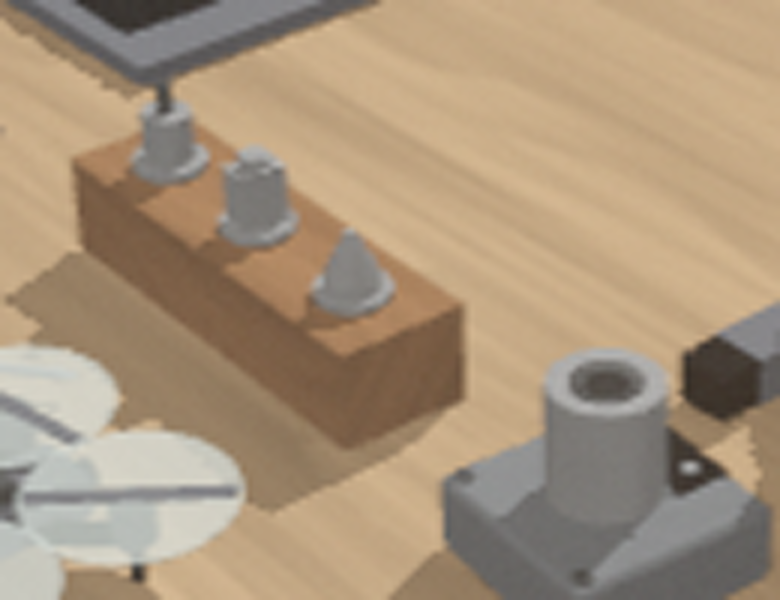

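View pics/c2.png

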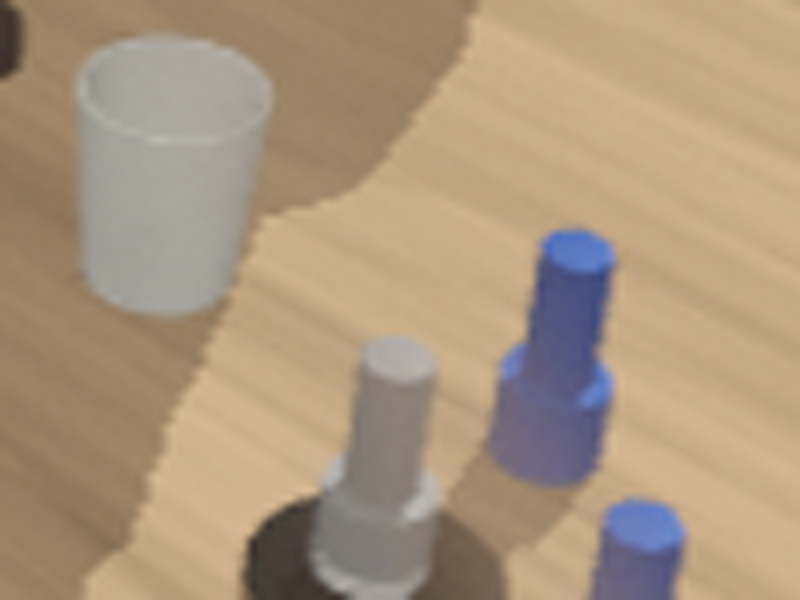

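View pics/c3.png

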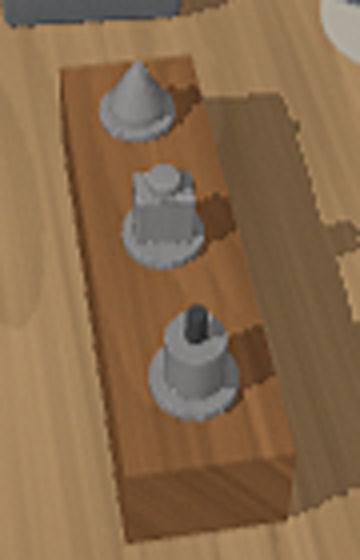

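View pics/c4.png

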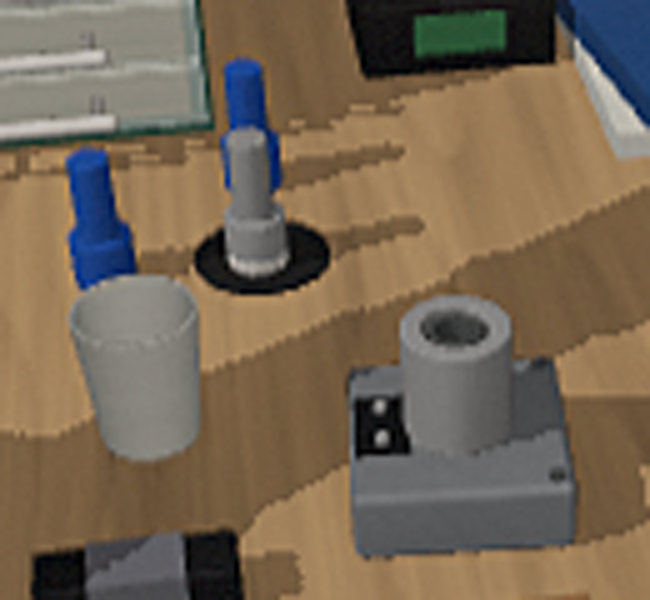

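Candidates for the arbor: cone (side 323,235), block head (331,263), round with stud (339,298). I choose the block head: the crop shows flat sides and a round button. Candidates for the weight: grey on black pad (scene 428,250), blue (449,235) and blue (457,270). I choose the grey one. Next step: triangulation.

```bash
cat >> h.py <<'E'
P={n:dict(np.load(n+'_p.npz')) for n in ['scene','side']}
def PM(n): p=P[n]; return p['K']@np.c_[p['R'],p['t']]
def tri(a,b):
    X=cv2.triangulatePoints(PM('scene'),PM('side'),np.array(a,float),np.array(b,float)); X=X[:3,0]/X[3,0]
    return X, [np.round(proj(n,X)-q,1) for n,q in (('scene',a),('side',b))]
def proj(n,X): x=PM(n)@np.r_[X,1]; return x[:2]/x[2]
def onz(n,uv,z):
    p=P[n]; d=p['R'].T@np.linalg.inv(p['K'])@np.r_[uv,1]; c=-p['R'].T@p['t']; return c+d*(z-c[2])/d[2]
def c1(u,v):return (240+(u+.5)/6-.5,140+(v+.5)/6-.5)
def c2(u,v):return (380+(u+.5)/8-.5,190+(v+.5)/8-.5)
def c3(u,v):return (290+(u+.5)/4-.5,210+(v+.5)/4-.5)
def c4(u,v):return (220+(u+.5)/5-.5,105+(v+.5)/5-.5)
E
python3 - <<'E'
from h import *
np.set_printoptions(precision=4,suppress=True)
for n,a,b in [('nose',c1(606,384),c4(456,326)),('button',c1(260,155),c3(165,178)),('wtop',c2(400,360),c4(250,137)),('wbot',c2(372,575),c4(258,262)),('conetip',c1(350,232),c3(138,62)),('studtop',c1(163,82),c3(196,310)),
 ('rackcorner near(+x..) ',c1(463,307),c3(62,68)),('rk scene left',c1(75,162),c3(293,460)),('rk',c1(345,356),c3(192,58)),
 ('st front corner',c1(445,487),c4(572,487))]:
    print(n,*tri(a,b))
# stand top edges
for q in [(352,372),(560,360),(574,490),(356,492)]: print('stand side',onz('side',c4(*q),.045))
for q in [(75,160),(190,122),(463,305),(345,356)]: print('rack scene',onz('scene',c1(*q),.06))
for q in [(62,70),(192,57),(295,460),(125,478)]: print('rack side',onz('side',c3(*q),.06))
# block bottom edge in side (front face) at z= .06+.006+.034 top edges
for q in [(135,203),(197,203)]: print('blk',onz('side',c3(*q),.1))
for q in [(135,243),(197,240)]: print('blkb',onz('side',c3(*q),.066))
E
```

```text
nose [0.5447 0.0811 0.1087] [array([-0.3,  0.2]), array([-0.6, -0.3])]
button [ 0.5377 -0.2128  0.1055] [array([-0.8,  0.3]), array([-2. , -0.7])]
wtop [0.451  0.328  0.0938] [array([-0.6,  0.5]), array([-0.8, -0.6])]
wbot [ 0.4488  0.3282 -0.0004] [array([-0.4,  0.3]), array([-0.5, -0.3])]
conetip [ 0.5429 -0.1227  0.1   ] [array([-0.3,  0.1]), array([-0.7, -0.3])]
studtop [ 0.5368 -0.3038  0.1145] [array([-0.3,  0.1]), array([-0.8, -0.3])]
rackcorner near(+x..)  [ 0.5048 -0.0773  0.0588] [array([-0.4,  0.2]), array([-0.9, -0.4])]
rk scene left [ 0.573  -0.3512  0.0557] [array([-0.5,  0.1]), array([-1.5, -0.4])]
rk [ 0.5816 -0.0815  0.0588] [array([-0.8,  0.3]), array([-1.5, -0.6])]
st front corner [0.5965 0.0208 0.0396] [array([-0.3,  0.1]), array([-0.5, -0.2])]
stand side [0.4935 0.1342 0.045 ]
stand side [0.612  0.1248 0.045 ]
stand side [0.5968 0.011  0.045 ]
stand side [0.4839 0.0295 0.045 ]
rack scene [ 0.5737 -0.3458  0.06  ]
rack scene [ 0.4975 -0.3393  0.06  ]
rack scene [ 0.503  -0.0773  0.06  ]
rack scene [ 0.5799 -0.0797  0.06  ]
rack side [ 0.5063 -0.0818  0.06  ]
rack side [ 0.5846 -0.0845  0.06  ]
rack side [ 0.5755 -0.3551  0.06  ]
rack side [ 0.4968 -0.3502  0.06  ]
blk [ 0.5242 -0.2244  0.1   ]
blk [ 0.5551 -0.23    0.1   ]
blkb [ 0.5247 -0.2223  0.066 ]
blkb [ 0.557  -0.2261  0.066 ]
```

```bash
cat >> h.py <<'E'
np.set_printoptions(precision=4,suppress=True)
TC=np.array(arm.camera_params('wrist')['tool_from_camera']); KW=np.array(arm.camera_params('wrist')['K'])
def pose():
    s=arm.observe(); return np.array(s['position']),Ro.from_rotvec(s['ee_rot']).as_matrix(),s
def down(yawx):  # tool x axis pointing at world yaw yawx, tool y down
    x=np.array([np.cos(yawx),np.sin(yawx),0]); y=np.array([0,0,-1.]); return np.c_[x,y,np.cross(x,y)]
def go(pt,Rt,dest=None):
    p,R,s=pose()
    d=R.T@(np.array(pt)-p)*100; w=Ro.from_matrix(R.T@Rt).as_rotvec()
    print('clock %.2f pos'%s['clock'],p,'q7 %.2f'%s['joints'][6],'| shift cm',d.round(2),'turn',w.round(3),'| F',np.round(s['force'],1),'w %.3f'%s['width']); return d,w
def wray(uv,p,R):
    d=(np.array(uv,float)-KW[:2,2])/KW[0,0]; r=np.hypot(*d); v=np.r_[d/r*np.sin(r),np.cos(r)] if r>1e-9 else np.array([0,0,1.])
    return p+R@TC[:3,3], R@TC[:3,:3]@v
def wz(uv,z,p,R): c,d=wray(uv,p,R); return c+d*(z-c[2])/d[2]
def wproj(X,p,R):
    v=TC[:3,:3].T@(R.T@(np.array(X)-p)-TC[:3,3]); n=np.hypot(v[0],v[1]); r=np.arctan2(n,v[2]); return KW[:2,2]+KW[0,0]*r*v[:2]/n
def wsnap(fn):
    p,R,s=pose(); im=snap('wrist',fn); np.savez('pics/'+fn+'.npz',p=p,R=R); return p,R,im
def wload(fn): d=np.load('pics/'+fn+'.npz'); return d['p'],d['R']
E
python3 - <<'E'
from h import *
p,R,s=pose(); print(R); print(np.arctan2(R[1,0],R[0,0]))
for yaw in (np.pi/2-.15,-np.pi/2-.15): go((.45,.30,.25),down(yaw))
# blue ones
b=cv2.imread('pics/side0.png')
print(tri(c2(578,250),c4(90,155)), tri((458,254.5),c4(245,66)), 'cup',tri(c2(175,88),c4(136,305)))
E
```

```text
[[ 0.3939 -0.0004 -0.9192]
 [ 0.9192 -0.0012  0.3939]
 [-0.0012 -1.     -0.0001]]
1.1659637900252942
clock 0.15 pos [0.246  0.5741 0.2451] q7 -0.08 | shift cm [-17.17  -0.46 -29.55] turn [-0.    -0.255 -0.001] | F [-0.1  0.5  0.1] w 0.997
clock 0.15 pos [0.246  0.5741 0.2451] q7 -0.08 | shift cm [-17.17  -0.46 -29.55] turn [ 0.002  2.887 -0.   ] | F [-0.1  0.5  0.1] w 0.997
(array([0.3528, 0.3266, 0.0911]), [array([-0.4,  0.3]), array([-0.5, -0.4])]) (array([0.4561, 0.4242, 0.0914]), [array([-0.1,  0.1]), array([-0.2, -0.1])]) cup (array([0.3767, 0.1637, 0.0865]), [array([-0.3,  0.3]), array([-0.6, -0.4])])
```

Emit:
move_arm:
  series:
    - {"x": -2.9, "y": -0.3, "z": -5.0, "ry": -0.043}
    - {"x": -2.9, "y": -0.3, "z": -5.0, "ry": -0.043}
    - {"x": -2.9, "z": -5.0, "ry": -0.043}
    - {"x": -2.9, "z": -5.0, "ry": -0.043}
    - {"x": -2.9, "z": -5.0, "ry": -0.043}
    - {"x": -2.9, "z": -4.0, "ry": -0.043}
  jaw: 5.5

```text
invalid input
```

Run:
```python
from h import *
wsnap('w1'); go((.545,.081,.25),down(np.pi/2-.12))
```

```text
clock 0.20 pos [0.2461 0.5742 0.2452] q7 -0.08 | shift cm [-33.56  -0.44 -46.9 ] turn [-0.    -0.285 -0.001] | F [-0.   0.8  0.2] w 1.000
```

View pics/w1.png

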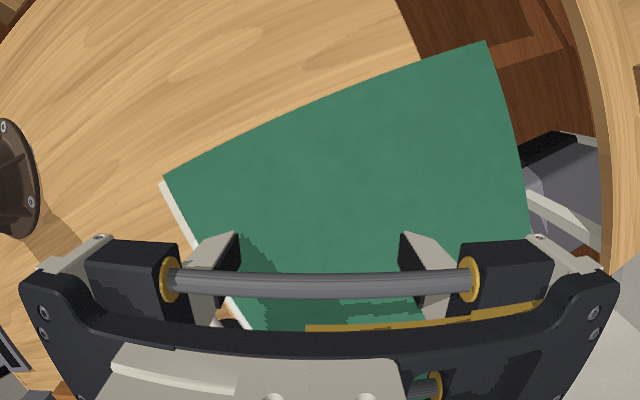

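Emit:
move_arm:
  series:
    - {"x": -2.9, "y": -0.3, "z": -5.0, "rx": 0, "ry": -0.043, "rz": 0}
    - {"x": -2.9, "y": -0.3, "z": -5.0, "rx": 0, "ry": -0.043, "rz": 0}
    - {"x": -2.9, "y": 0, "z": -5.0, "rx": 0, "ry": -0.043, "rz": 0}
    - {"x": -2.9, "y": 0, "z": -5.0, "rx": 0, "ry": -0.043, "rz": 0}
    - {"x": -2.9, "y": 0, "z": -5.0, "rx": 0, "ry": -0.043, "rz": 0}
    - {"x": -2.9, "y": 0, "z": -4.0, "rx": 0, "ry": -0.043, "rz": 0}
  jaw: 5.5

```text
clock: 0.95
position: [0.475, 0.3204, 0.25]
ee_rot: [-1.266, -1.112, 1.115]
force: [-0.5, 0.5, -0.9]
width: 0.601
```

Run:
```python
from h import *
wsnap('w2'); go((.545,.081,.25),down(np.pi/2-.12))
```

```text
clock 1.00 pos [0.4804 0.3135 0.25  ] q7 0.79 | shift cm [-22.17   0.1   -9.52] turn [ 0.002 -0.015 -0.004] | F [ 5.2 -6.8  0.2] w 0.602
```

View pics/w2.png

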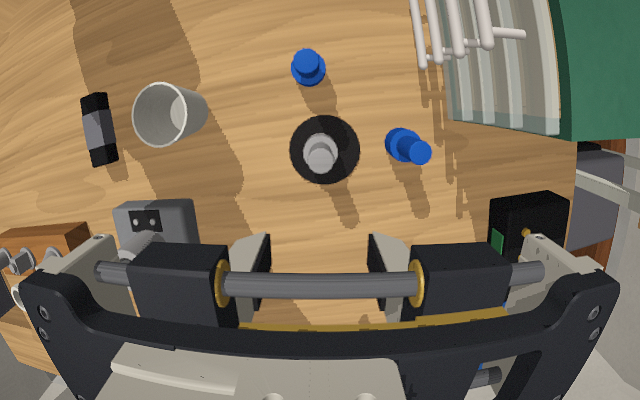

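The wrist view shows the weight at (321,152) on its dark pad (324,149), blue ones at (308,68) and (408,147), the stand at left (155,225). Going on above the nose.

Emit:
move_arm:
  series:
    - {"x": -5.5, "y": 0, "z": -2.4, "rx": 0, "ry": -0.004, "rz": 0}
    - {"x": -5.5, "y": 0, "z": -2.4, "rx": 0, "ry": -0.004, "rz": 0}
    - {"x": -5.5, "y": 0, "z": -2.4, "rx": 0, "ry": -0.004, "rz": 0}
    - {"x": -4.5, "y": 0, "z": -1.9, "rx": 0, "ry": -0.004, "rz": 0}
    - {"x": 0, "y": 0, "z": 0, "rx": 0, "ry": 0, "rz": 0}
    - {"x": 0, "y": 0, "z": 0, "rx": 0, "ry": 0, "rz": 0}

```text
clock: 1.75
position: [0.5429, 0.0939, 0.25]
ee_rot: [-1.268, -1.117, 1.121]
force: [0.4, 0.8, 0.4]
width: 0.596
```

Run:
```python
from h import *
p,R,im=wsnap('w3'); print(wproj((.545,.081,.11),p,R)); go((.538,-.213,.22),down(np.pi/2-.12))
cv2.imwrite('pics/w3c.png',cv2.resize(im[90:230,220:420],None,fx=4,fy=4,interpolation=cv2.INTER_CUBIC))
```

```text
[306.2573 194.584 ]
clock 1.80 pos [0.5429 0.0936 0.25  ] q7 1.23 | shift cm [-30.48   3.14  -3.25] turn [ 0.001 -0.002 -0.004] | F [-1.3  0.2  0.9] w 0.602
```

View pics/w3.png

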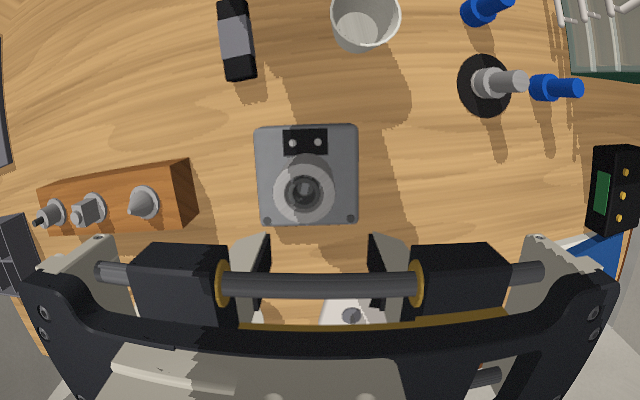

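View pics/w3c.png

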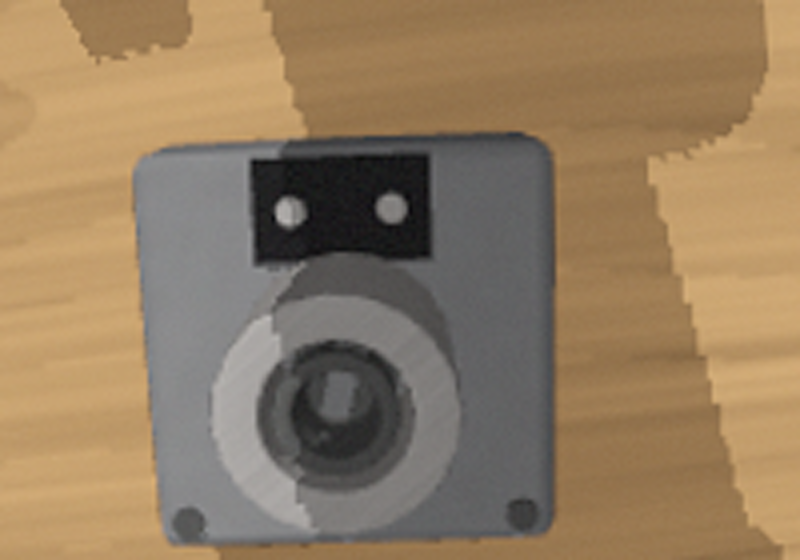

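Run:
```python
from h import *
p,R=wload('w3'); c=lambda u,v:(220+(u+.5)/4-.5,90+(v+.5)/4-.5)
print('nose',wz(c(336,414),.11,p,R)); 
for q in [(140,155),(549,140),(550,540),(165,545)]: print(wz(c(*q),.045,p,R))
```

```text
nose [0.5433 0.0787 0.11  ]
[0.4798 0.0282 0.045 ]
[0.4903 0.1418 0.045 ]
[0.6082 0.1313 0.045 ]
[0.5961 0.0156 0.045 ]
```

Emit:
move_arm:
  series:
    - {"x": -6, "y": 0.6, "z": -0.6, "rx": 0, "ry": 0, "rz": 0}
    - {"x": -6, "y": 0.6, "z": -0.6, "rx": 0, "ry": 0, "rz": 0}
    - {"x": -6, "y": 0.6, "z": -0.6, "rx": 0, "ry": 0, "rz": 0}
    - {"x": -6, "y": 0.6, "z": -0.6, "rx": 0, "ry": 0, "rz": 0}
    - {"x": -5, "y": 0.4, "z": -0.6, "rx": 0, "ry": 0, "rz": 0}
    - {"x": 0, "y": 0, "z": 0, "rx": 0, "ry": 0, "rz": 0}
    - {"x": 0, "y": 0, "z": 0, "rx": 0, "ry": 0, "rz": 0}

```text
clock: 2.68
position: [0.5422, -0.1926, 0.2213]
ee_rot: [-1.257, -1.135, 1.134]
force: [0.3, 0.6, -0.1]
width: 0.598
```

Run:
```python
from h import *
p,R,im=wsnap('w4'); print(wproj((.538,-.213,.108),p,R)); go((.538,-.213,.22),down(np.pi/2-.12))
cv2.imwrite('pics/w4c.png',cv2.resize(im[120:260,220:420],None,fx=4,fy=4,interpolation=cv2.INTER_CUBIC))
```

```text
[294.8061 196.8796]
clock 2.73 pos [ 0.5421 -0.1928  0.2214] q7 1.83 | shift cm [-2.05  0.14  0.21] turn [ 0.002  0.019 -0.001] | F [-0.3  0.5  0.6] w 0.602
```

View pics/w4.png

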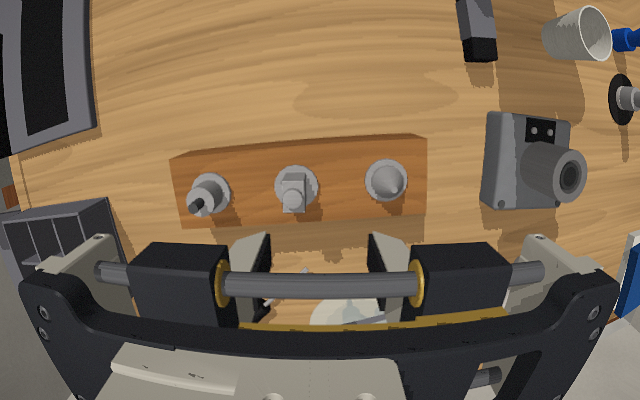

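View pics/w4c.png

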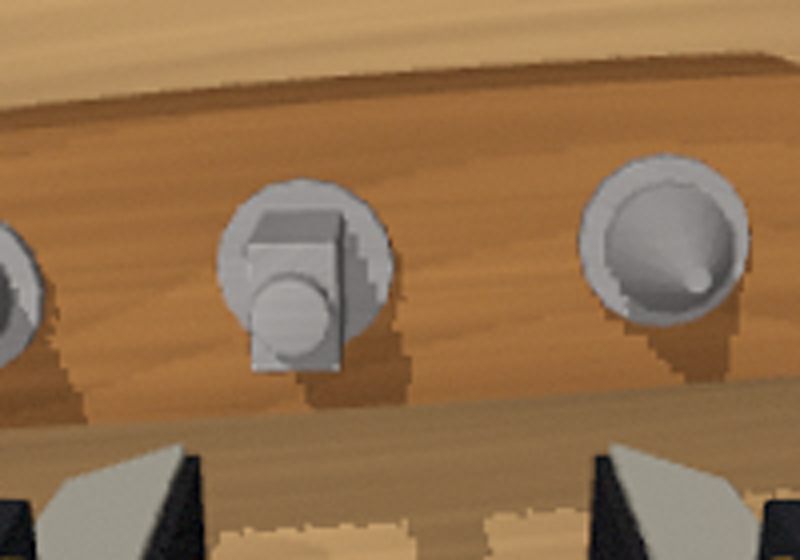

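Run:
```python
from h import *
p,R=wload('w4'); c=lambda u,v:(220+(u+.5)/4-.5,120+(v+.5)/4-.5)
print('button',wz(c(290,315),.108,p,R))
Q=np.array([wz(c(*q),.1,p,R) for q in [(250,244),(342,242),(342,371),(252,371)]]);print(Q,Q.mean(0))
print(Q[1]-Q[0],Q[2]-Q[1],Q[2]-Q[3],Q[3]-Q[0])
print('collar top', wz(c(305,265),.066,p,R),'cone collar',wz(c(664,240),.066,p,R))
# wrist two-view stereo check with side/scene for the button
for z in (.1,.108,.116): X=wz(c(290,315),z,p,R); print(z,X,proj('scene',X),proj('side',X),c1(260,155),c3(165,178))
print(np.arctan2(R[1,0],R[0,0]))
```

```text
button [ 0.5391 -0.2155  0.108 ]
[[ 0.5246 -0.2231  0.1   ]
 [ 0.5262 -0.2031  0.1   ]
 [ 0.5556 -0.2065  0.1   ]
 [ 0.5536 -0.2266  0.1   ]] [ 0.54   -0.2148  0.1   ]
[0.0016 0.02   0.    ] [ 0.0294 -0.0034  0.    ] [0.002  0.0201 0.    ] [ 0.029  -0.0035  0.    ]
collar top [ 0.5392 -0.2152  0.066 ] cone collar [ 0.5416 -0.1262  0.066 ]
0.1 [ 0.5415 -0.2164  0.1   ] [280.6305 167.1232] [330.9528 256.2722] (282.9166666666667, 165.41666666666666) (330.875, 254.125)
0.108 [ 0.5391 -0.2155  0.108 ] [281.2398 164.8726] [329.7759 253.4401] (282.9166666666667, 165.41666666666666) (330.875, 254.125)
0.116 [ 0.5367 -0.2145  0.116 ] [281.8522 162.6109] [328.5844 250.5729] (282.9166666666667, 165.41666666666666) (330.875, 254.125)
1.4695455951489262
```

Arbor at (0.539,-0.215), yaw about -0.10, block edges measure 20.0 x 29.4 mm at z=0.100 and the button's height agrees with both fixed views (about 0.107). Descending.

Run:
```python
from h import *
go((.5393,-.2153,.088),down(np.pi/2-.105))
```

```text
clock 2.73 pos [ 0.5421 -0.1928  0.2214] q7 1.83 | shift cm [-2.25 13.34  0.08] turn [ 0.002  0.004 -0.001] | F [-0.3  0.5  0.6] w 0.602
```

Emit:
move_arm:
  series:
    - {"x": -2.2, "y": 1.5, "z": 0.1, "rx": 0.001, "ry": 0, "rz": 0}
    - {"x": 0, "y": 4, "z": 0, "rx": 0, "ry": 0, "rz": 0}
    - {"x": 0, "y": 4, "z": 0, "rx": 0, "ry": 0, "rz": 0}
    - {"x": 0, "y": 0, "z": 0, "rx": 0, "ry": 0, "rz": 0}

```text
clock: 3.22
position: [0.5426, -0.2066, 0.1256]
ee_rot: [-1.252, -1.148, 1.14]
force: [0.1, 0.6, 1.2]
width: 0.599
```

Run:
```python
from h import *
go((.5393,-.2153,.088),down(np.pi/2-.105))
```

```text
clock 3.23 pos [ 0.5426 -0.2066  0.1256] q7 1.90 | shift cm [-0.9   3.76  0.27] turn [0.004 0.016 0.002] | F [0.1 0.6 1.2] w 0.599
```

Emit:
move_arm:
  series:
    - {"x": -0.9, "y": 0.5, "z": 0.25, "rx": 0.004, "ry": 0.016, "rz": 0.002}
    - {"x": -0.3, "y": 0, "z": 0.1, "rx": 0, "ry": 0, "rz": 0}
    - {"x": 0, "y": 3.0, "z": 0, "rx": 0, "ry": 0, "rz": 0}
    - {"x": 0, "y": 0, "z": 0, "rx": 0, "ry": 0, "rz": 0}

```text
clock: 3.72
position: [0.5415, -0.2187, 0.0956]
ee_rot: [-1.263, -1.138, 1.13]
force: [-0.3, 0.7, -0.3]
width: 0.603
```

Run:
```python
from h import *
go((.5393,-.2153,.088),down(np.pi/2-.105))
p,R,im=wsnap('w5'); snap('side','s5')
cv2.imwrite('pics/w5c.png',cv2.resize(im[160:310,220:420],None,fx=4,fy=4,interpolation=cv2.INTER_CUBIC))
```

```text
clock 3.73 pos [ 0.5415 -0.2187  0.0956] q7 1.92 | shift cm [0.31 0.75 0.26] turn [ 0.008  0.002 -0.001] | F [-0.3  0.7 -0.3] w 0.603
```

View pics/w5c.png

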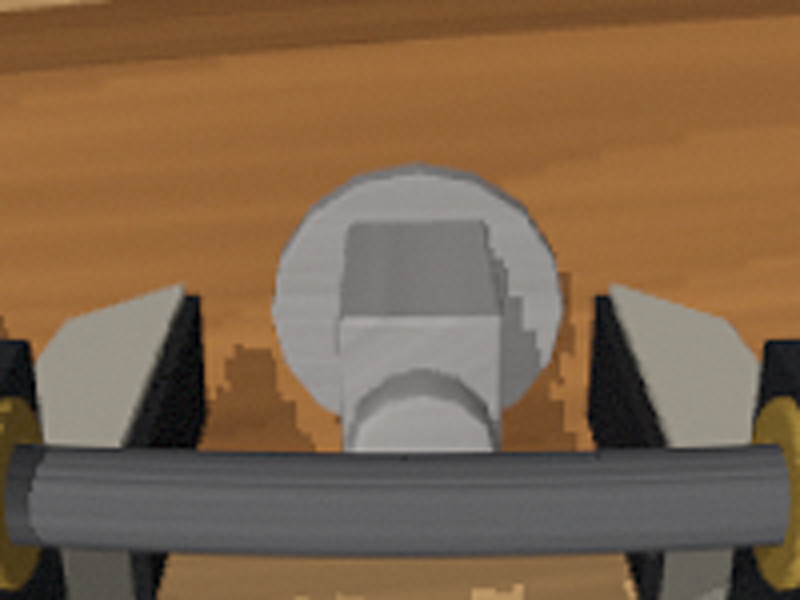

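Emit:
move_arm:
  series:
    - {"x": 0.3, "y": 0.7, "z": 0.25, "rx": 0.008, "ry": 0, "rz": 0}
    - {"x": 0.1, "y": 0.1, "z": 0.1, "rx": 0, "ry": 0, "rz": 0}

```text
clock: 4.08
position: [0.5412, -0.2153, 0.0912]
ee_rot: [-1.263, -1.136, 1.131]
force: [0.0, -0.0, -0.8]
width: 0.599
```

Run:
```python
from h import *
go((.5393,-.2153,.088),down(np.pi/2-.105))
```

```text
clock 4.08 pos [ 0.5412 -0.2153  0.0912] q7 1.91 | shift cm [-0.02  0.32  0.19] turn [ 0.007  0.001 -0.003] | F [ 0.  -0.  -0.8] w 0.599
```

Emit:
move_arm:
  series:
    - {"x": 0, "y": 0.4, "z": 0.3, "rx": 0.01, "ry": 0, "rz": 0}
    - {"x": 0, "y": 0.1, "z": 0.1, "rx": 0, "ry": 0, "rz": 0}

```text
clock: 4.32
position: [0.5372, -0.2146, 0.0863]
ee_rot: [-1.255, -1.129, 1.136]
force: [-0.1, -0.3, -0.6]
width: 0.598
```

Run:
```python
from h import *
go((.5393,-.2153,.088),down(np.pi/2-.105))
```

```text
clock 4.33 pos [ 0.5372 -0.2146  0.0863] q7 1.91 | shift cm [-0.04 -0.17 -0.22] turn [-0.003  0.002 -0.003] | F [-0.1 -0.3 -0.6] w 0.598
```

Emit:
move_arm:
  series:
    - {"x": 0, "y": -0.2, "z": -0.2, "rx": 0, "ry": 0, "rz": 0}
    - {"x": 0, "y": 0, "z": 0, "rx": 0, "ry": 0, "rz": 0}

```text
clock: 4.58
position: [0.5392, -0.215, 0.0884]
ee_rot: [-1.255, -1.129, 1.136]
force: [0.5, -0.8, 0.2]
width: 0.599
```

Run:
```python
from h import *
go((.5393,-.2153,.088),down(np.pi/2-.105))
```

```text
clock 4.58 pos [ 0.5392 -0.215   0.0884] q7 1.91 | shift cm [-0.03  0.04 -0.01] turn [-0.004  0.002 -0.003] | F [ 0.5 -0.8  0.2] w 0.599
```

Emit:
move_arm:
  series:
    - {"x": 0, "y": 0, "z": 0, "rx": 0, "ry": 0, "rz": 0}
    - {"x": 0, "y": 0, "z": 0, "rx": 0, "ry": 0, "rz": 0}
    - {"x": 0, "y": 0, "z": 0, "rx": 0, "ry": 0, "rz": 0}
    - {"x": 0, "y": 0, "z": 0, "rx": 0, "ry": 0, "rz": 0}
  jaw: 0
  newtons: 30

```text
clock: 5.08
position: [0.5393, -0.2151, 0.0885]
ee_rot: [-1.256, -1.129, 1.136]
force: [0.5, 1.6, 1.4]
width: 0.218
```

Run:
```python
from h import *
go((.5393,-.2153,.088),down(np.pi/2-.105))
```

```text
clock 5.08 pos [ 0.5393 -0.2151  0.0885] q7 1.91 | shift cm [-0.02  0.05 -0.01] turn [-0.003  0.001 -0.003] | F [0.5 1.6 1.4] w 0.218
```

Emit:
move_arm:
  series:
    - {"x": 0, "y": -3, "z": 0, "rx": 0, "ry": 0, "rz": 0}
    - {"x": 0, "y": -4, "z": 0, "rx": 0, "ry": 0, "rz": 0}
    - {"x": 0, "y": -4, "z": 0, "rx": 0, "ry": 0, "rz": 0}
    - {"x": 3, "y": -2, "z": 0, "rx": 0, "ry": 0, "rz": 0}
    - {"x": 4, "y": 0, "z": 0, "rx": 0, "ry": 0, "rz": 0}
    - {"x": 4, "y": 0, "z": 0, "rx": 0, "ry": 0, "rz": 0}
    - {"x": 4, "y": 0, "z": 0, "rx": 0, "ry": 0, "rz": 0}
    - {"x": 4, "y": 0, "z": 0, "rx": 0, "ry": 0, "rz": 0}
    - {"x": 2, "y": 0, "z": 0, "rx": 0, "ry": 0, "rz": 0}
    - {"x": 0, "y": 0, "z": 0, "rx": 0, "ry": 0, "rz": 0}
    - {"x": 0, "y": 0, "z": 0, "rx": 0, "ry": 0, "rz": 0}

```text
clock: 6.45
position: [0.5591, -0.001, 0.2192]
ee_rot: [-1.252, -1.122, 1.137]
force: [-0.1, -1.5, -2.7]
width: 0.218
```

Run:
```python
from h import *
go((.5433,.0787,.205),down(np.pi/2-.10))
p,R,im=wsnap('w6'); b=snap('side','s6'); a=snap('scene','a6')
cv2.imwrite('pics/w6c.png',cv2.resize(im[150:310,220:420],None,fx=4,fy=3.75,interpolation=cv2.INTER_CUBIC))
cv2.imwrite('pics/s6c.png',cv2.resize(np.hstack([b[60:220,250:390],a[100:260,270:410]]),None,fx=2.85,fy=2.85,interpolation=cv2.INTER_CUBIC))
```

```text
clock 6.45 pos [ 0.5591 -0.001   0.2192] q7 1.46 | shift cm [7.76 1.42 2.4 ] turn [-0.01  -0.006 -0.003] | F [-0.1 -1.5 -2.7] w 0.218
```

View pics/w6c.png

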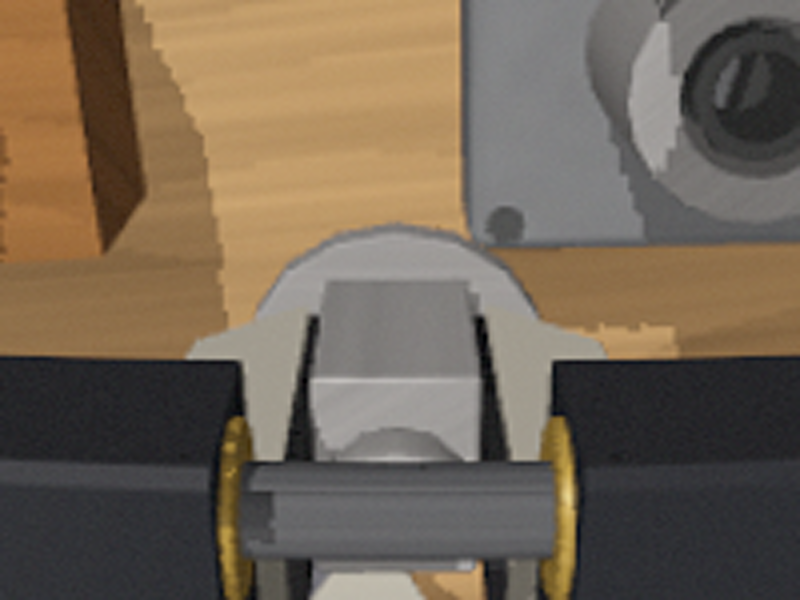

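View pics/s6c.png

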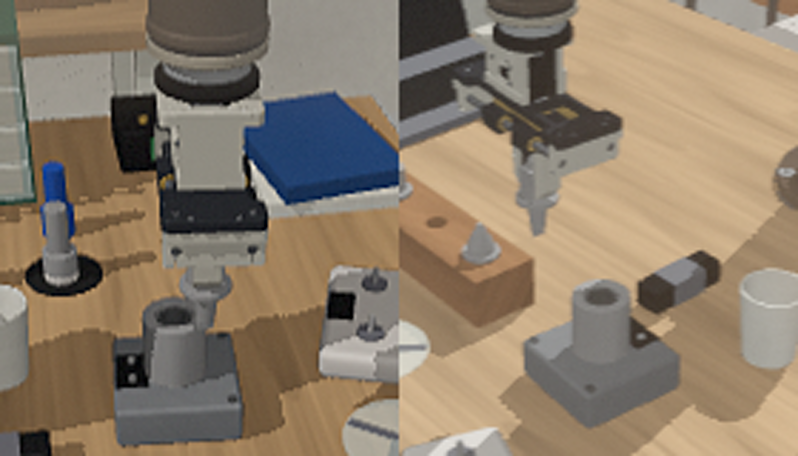

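Run:
```python
from h import *
im=cv2.imread('pics/w6.png'); a=cv2.resize(im[145:205,370:440],None,fx=8,fy=8,interpolation=cv2.INTER_CUBIC)
im=cv2.imread('pics/w3.png'); b=cv2.resize(im[170:215,280:330],None,fx=8,fy=8,interpolation=cv2.INTER_CUBIC)
a=cv2.convertScaleAbs(a,alpha=1.6);b=cv2.convertScaleAbs(b,alpha=1.6)
cv2.imwrite('pics/z6.png',a);cv2.imwrite('pics/z3.png',b)
```

```text
(no output)
```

View pics/z6.png

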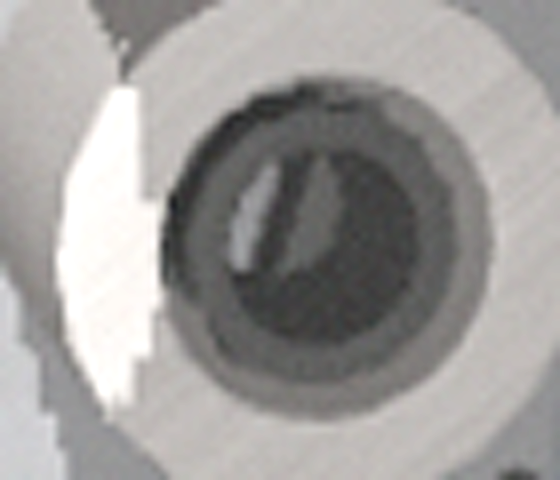

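View pics/z3.png

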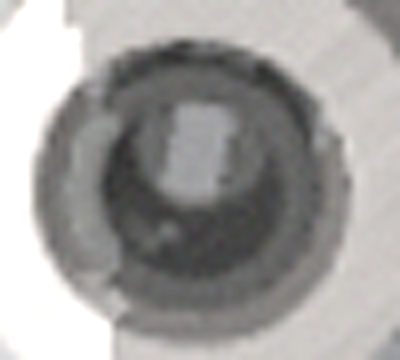

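Run:
```python
from h import *
p,R=wload('w6'); c=lambda u,v:(370+(u+.5)/8-.5,145+(v+.5)/8-.5)
print('nose centre w6', wz(c(325,247),.11,p,R))
for nm,qs in (('dark',[(262,268),(292,162)]),('brightleft',[(235,262),(268,170)]),('greyleft',[(280,265),(312,160)])):
    A,B=[wz(c(*q),.085,p,R) for q in qs]; d=A-B; print(nm,A,B,'yaw',np.arctan2(d[1],d[0]))
p,R=wload('w3'); c=lambda u,v:(280+(u+.5)/8-.5,170+(v+.5)/8-.5)
print('nose w3',wz(c(193,190),.11,p,R))
for nm,qs in (('L',[(165,192),(180,105)]),('R',[(225,192),(232,102)])):
    A,B=[wz(c(*q),.085,p,R) for q in qs]; d=A-B; print(nm,A,B,'yaw',np.arctan2(d[1],d[0]))
```

```text
nose centre w6 [0.5438 0.0778 0.11  ]
dark [0.5517 0.0771 0.085 ] [0.5395 0.0813 0.085 ] yaw -0.3287933865881425
brightleft [0.5506 0.0739 0.085 ] [0.5402 0.0783 0.085 ] yaw -0.4018284699641226
greyleft [0.5515 0.0793 0.085 ] [0.5394 0.0837 0.085 ] yaw -0.34907693843094784
nose w3 [0.5435 0.0788 0.11  ]
L [0.5503 0.0729 0.085 ] [0.5392 0.0764 0.085 ] yaw -0.30231921572531517
R [0.5512 0.0806 0.085 ] [0.5396 0.083  0.085 ] yaw -0.20629360323168608
```

The bore view shows the slot plate: a lit strip about 7 mm wide, centred on the axis, with its edges at yaw about -0.28 rad in world (w3 strip at about (303,193)). I use it as a first guess.

Run:
```python
from h import *
go((.5434,.0785,.205),down(np.pi/2-.28))
```

```text
clock 6.60 pos [ 0.5592 -0.0012  0.2193] q7 1.45 | shift cm [7.76 1.43 2.41] turn [-0.01   0.173 -0.004] | F [ 0.4 -0.1 -3.1] w 0.216
```

Emit:
move_arm:
  series:
    - {"x": 3.0, "y": 0.3, "z": 0.8, "rx": -0.005, "ry": 0.06, "rz": -0.002}
    - {"x": 3.0, "y": 0.3, "z": 0.6, "rx": -0.005, "ry": 0.06, "rz": -0.002}
    - {"x": 2.0, "y": 0.3, "z": 0.3, "rx": 0, "ry": 0.05, "rz": 0}
    - {"x": 0, "y": 0, "z": 0, "rx": 0, "ry": 0, "rz": 0}
    - {"x": 0, "y": 0, "z": 0, "rx": 0, "ry": 0, "rz": 0}

```text
clock: 7.22
position: [0.5558, 0.0756, 0.2104]
ee_rot: [-1.335, -0.993, 0.992]
force: [0.0, -1.0, -2.2]
width: 0.218
```

Run:
```python
from h import *
go((.5434,.0785,.205),down(np.pi/2-.28))
```

```text
clock 7.22 pos [0.5558 0.0756 0.2104] q7 1.14 | shift cm [-0.08  0.54  1.27] turn [ 0.002 -0.011 -0.001] | F [ 0.  -1.  -2.2] w 0.218
```

Emit:
move_arm:
  series:
    - {"x": -0.1, "y": 0.3, "z": 1.2, "rx": 0.002, "ry": -0.011, "rz": 0}
    - {"x": 0, "y": 0, "z": 0.1, "rx": 0, "ry": 0, "rz": 0}
    - {"x": 0, "y": 0, "z": 0, "rx": 0, "ry": 0, "rz": 0}

```text
clock: 7.6
position: [0.5421, 0.0757, 0.2075]
ee_rot: [-1.331, -0.998, 1.0]
force: [-0.3, 0.1, -2.1]
width: 0.218
```

Run:
```python
from h import *
go((.5434,.0785,.205),down(np.pi/2-.28))
```

```text
clock 7.60 pos [0.5421 0.0757 0.2075] q7 1.14 | shift cm [ 0.31  0.25 -0.05] turn [ 0.    -0.002 -0.002] | F [-0.3  0.1 -2.1] w 0.218
```

Emit:
move_arm:
  series:
    - {"x": 0.32, "y": 1.0, "z": -0.05, "rx": 0, "ry": 0, "rz": 0}
    - {"x": 0.05, "y": 1.0, "z": 0, "rx": 0, "ry": 0, "rz": 0}
    - {"x": 0, "y": 0, "z": 0, "rx": 0, "ry": 0, "rz": 0}

```text
clock: 7.98
position: [0.5437, 0.0791, 0.1858]
ee_rot: [-1.331, -0.998, 1.0]
force: [-0.2, -0.1, -2.3]
width: 0.216
```

Run:
```python
from h import *
go((.5434,.0785,.170),down(np.pi/2-.28))
a=snap('scene','a7');b=snap('side','s7')
cv2.imwrite('pics/c7.png',cv2.resize(np.hstack([b[110:210,270:360],a[130:230,300:390]]),None,fx=4.4,fy=4.4,interpolation=cv2.INTER_CUBIC))
```

```text
clock 7.97 pos [0.5437 0.0791 0.1858] q7 1.14 | shift cm [-0.07  1.58  0.01] turn [-0.    -0.002 -0.002] | F [-0.2 -0.1 -2.3] w 0.216
```

View pics/c7.png

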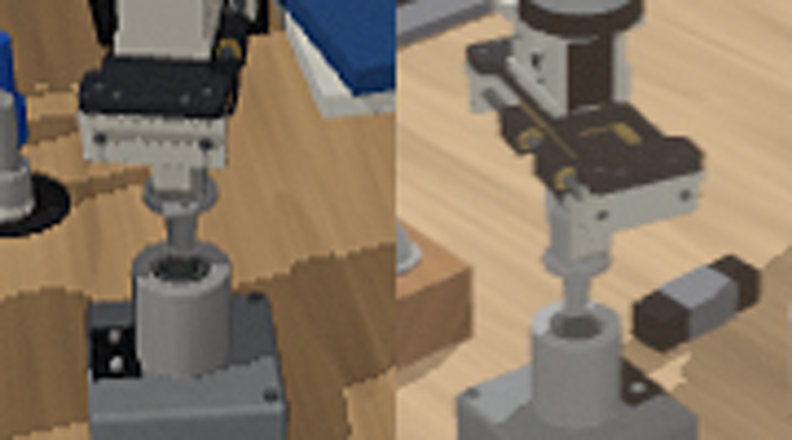

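The tang hangs right over the bore in both views (side about (311,166), scene about (341,203)). Descending in.

Emit:
move_arm:
  series:
    - {"x": -0.05, "y": 1.0, "z": 0, "rx": 0, "ry": 0, "rz": 0}
    - {"x": 0, "y": 0.9, "z": 0, "rx": 0, "ry": 0, "rz": 0}
    - {"x": 0, "y": 0.3, "z": 0, "rx": 0, "ry": 0, "rz": 0}
    - {"x": 0, "y": 0, "z": 0, "rx": 0, "ry": 0, "rz": 0}

```text
clock: 8.57
position: [0.5442, 0.0786, 0.1631]
ee_rot: [-1.331, -0.999, 0.999]
force: [0.8, 0.4, -1.8]
width: 0.218
```

Run:
```python
from h import *
go((.5434,.0785,.155),down(np.pi/2-.28))
```

```text
clock 8.57 pos [0.5442 0.0786 0.1631] q7 1.15 | shift cm [-0.03  0.81  0.07] turn [ 0.001 -0.002 -0.001] | F [ 0.8  0.4 -1.8] w 0.218
```

Emit:
move_arm:
  series:
    - {"x": 0, "y": 0.4, "z": 0.05, "rx": 0, "ry": 0, "rz": 0}
    - {"x": 0, "y": 0.3, "z": 0, "rx": 0, "ry": 0, "rz": 0}
    - {"x": 0, "y": 0.2, "z": 0, "rx": 0, "ry": 0, "rz": 0}

```text
clock: 8.95
position: [0.544, 0.0788, 0.154]
ee_rot: [-1.332, -1.0, 0.999]
force: [0.4, 0.5, -2.2]
width: 0.215
```

Run:
```python
from h import *
go((.5434,.0785,.150),down(np.pi/2-.28))
```

```text
clock 8.95 pos [0.544  0.0788 0.154 ] q7 1.15 | shift cm [-0.05  0.4   0.05] turn [ 0.002 -0.002 -0.001] | F [ 0.4  0.5 -2.2] w 0.215
```

Emit:
move_arm:
  series:
    - {"x": 0, "y": 0.2, "z": 0, "rx": 0, "ry": 0, "rz": 0}
    - {"x": 0, "y": 0.1, "z": 0, "rx": 0, "ry": 0, "rz": 0}

```text
clock: 9.2
position: [0.5441, 0.0788, 0.1508]
ee_rot: [-1.332, -1.0, 0.999]
force: [1.3, 0.9, -2.1]
width: 0.223
```

Run:
```python
from h import *
go((.5434,.0785,.145),down(np.pi/2-.28))
```

```text
clock 9.20 pos [0.5441 0.0788 0.1508] q7 1.15 | shift cm [-0.05  0.58  0.06] turn [ 0.002 -0.002 -0.001] | F [ 1.3  0.9 -2.1] w 0.223
```

Emit:
move_arm:
  series:
    - {"x": 0, "y": 0.2, "z": 0, "rx": 0, "ry": 0, "rz": 0}
    - {"x": 0, "y": 0.1, "z": 0, "rx": 0, "ry": 0, "rz": 0}

```text
clock: 9.45
position: [0.5441, 0.0788, 0.1476]
ee_rot: [-1.332, -1.0, 0.999]
force: [-0.3, 0.6, -0.8]
width: 0.214
```

Run:
```python
from h import *
go((.5434,.0785,.145),down(np.pi/2-.28))
```

```text
clock 9.45 pos [0.5441 0.0788 0.1476] q7 1.16 | shift cm [-0.05  0.26  0.06] turn [ 0.002 -0.002 -0.001] | F [-0.3  0.6 -0.8] w 0.214
```

Emit:
move_arm:
  series:
    - {"x": 0, "y": 0.15, "z": 0, "rx": 0, "ry": 0, "rz": 0}
    - {"x": 0, "y": 0.0, "z": 0, "rx": 0, "ry": 0, "rz": 0}

```text
clock: 9.7
position: [0.5439, 0.0789, 0.146]
ee_rot: [-1.331, -1.0, 0.999]
force: [-0.6, 0.2, -2.4]
width: 0.215
```

Run:
```python
from h import *
go((.5434,.0785,.145),down(np.pi/2-.28))
print(np.mean([arm.observe()['force'] for _ in range(3)],0))
```

```text
clock 9.70 pos [0.5439 0.0789 0.146 ] q7 1.16 | shift cm [-0.05  0.1   0.04] turn [ 0.002 -0.002 -0.001] | F [-0.6  0.2 -2.4] w 0.215
[-0.6387  0.1627 -2.388 ]
```

Emit:
move_arm:
  series:
    - {"x": 0, "y": 0.12, "z": 0, "rx": 0, "ry": 0, "rz": 0}
    - {"x": 0, "y": 0.0, "z": 0, "rx": 0, "ry": 0, "rz": 0}

```text
clock: 9.95
position: [0.5439, 0.079, 0.1447]
ee_rot: [-1.331, -1.0, 0.999]
force: [-0.4, 0.3, -1.5]
width: 0.218
```

Run:
```python
from h import *
go((.5434,.0785,.145),down(np.pi/2-.28))
```

```text
clock 9.95 pos [0.5439 0.079  0.1447] q7 1.16 | shift cm [-0.06 -0.03  0.03] turn [ 0.002 -0.002 -0.001] | F [-0.4  0.3 -1.5] w 0.218
```

Emit:
move_arm:
  series:
    - {"x": 0, "y": 0.1, "z": 0, "rx": 0, "ry": 0, "rz": 0}
    - {"x": 0, "y": 0.0, "z": 0, "rx": 0, "ry": 0, "rz": 0}

```text
clock: 10.2
position: [0.5439, 0.079, 0.1446]
ee_rot: [-1.331, -1.0, 0.998]
force: [-1.2, 0.2, -2.6]
width: 0.214
```

Run:
```python
from h import *
go((.5434,.0785,.145),down(np.pi/2-.28))
```

```text
clock 10.20 pos [0.5439 0.079  0.1446] q7 1.16 | shift cm [-0.06 -0.04  0.04] turn [ 0.002 -0.002 -0.   ] | F [-1.2  0.2 -2.6] w 0.214
```

Emit:
move_arm:
  series:
    - {"x": 0, "y": 0.2, "z": 0, "rx": 0, "ry": 0, "rz": 0}

```text
clock: 10.32
position: [0.5441, 0.0789, 0.1434]
ee_rot: [-1.331, -1.001, 0.998]
force: [-5.3, -1.5, 14.4]
width: 0.213
```

Run:
```python
from h import *
go((.5434,.0785,.145),down(np.pi/2-.28))
a=snap('scene','a8');b=snap('side','s8')
go((.5434,.0785,.145),down(np.pi/2-.28))
cv2.imwrite('pics/c8.png',cv2.resize(np.hstack([b[120:200,275:355],a[140:220,300:380]]),None,fx=5,fy=5,interpolation=cv2.INTER_CUBIC))
```

```text
clock 10.32 pos [0.5441 0.0789 0.1434] q7 1.16 | shift cm [-0.06 -0.16  0.06] turn [ 0.002 -0.002  0.   ] | F [-5.3 -1.5 14.4] w 0.213
clock 10.43 pos [0.544  0.0789 0.1433] q7 1.16 | shift cm [-0.06 -0.17  0.05] turn [ 0.002 -0.002  0.   ] | F [-3.5 -0.4  9.1] w 0.213
```

View pics/c8.png

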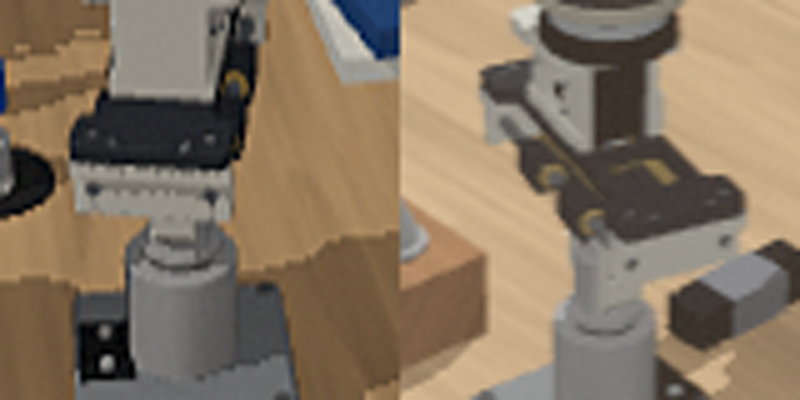

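The arbor bottoms out firmly at about 5 mm proud, so the tang is in the slot. I unload and let go.

Emit:
move_arm:
  series:
    - {"x": 0, "y": -0.05, "z": 0.05, "rx": 0, "ry": 0, "rz": 0}

```text
clock: 10.55
position: [0.5437, 0.0791, 0.1439]
ee_rot: [-1.331, -1.001, 0.997]
force: [-0.1, -1.1, -3.4]
width: 0.217
```

Run:
```python
from h import *
go((.5434,.0785,.145),down(np.pi/2-.28))
```

```text
clock 10.55 pos [0.5437 0.0791 0.1439] q7 1.16 | shift cm [-0.06 -0.11  0.01] turn [ 0.003 -0.002  0.   ] | F [-0.1 -1.1 -3.4] w 0.217
```

Emit:
move_arm:
  series:
    - {"x": 0, "y": 0, "z": 0, "rx": 0, "ry": 0, "rz": 0}
    - {"x": 0, "y": 0, "z": 0, "rx": 0, "ry": 0, "rz": 0}
    - {"x": 0, "y": 0, "z": 0, "rx": 0, "ry": 0, "rz": 0}
    - {"x": 0, "y": 0, "z": 0, "rx": 0, "ry": 0, "rz": 0}
  jaw: 5

```text
clock: 11.05
position: [0.5446, 0.0791, 0.144]
ee_rot: [-1.332, -1.002, 0.996]
force: [0.1, -0.9, -0.7]
width: 0.539
```

Emit:
move_arm:
  series:
    - {"x": 0, "y": -2, "z": 0, "rx": 0, "ry": 0, "rz": 0}
    - {"x": 0, "y": -4, "z": 0, "rx": 0, "ry": 0, "rz": 0}
    - {"x": 0, "y": -4, "z": 0, "rx": 0, "ry": 0, "rz": 0}
    - {"x": 0, "y": 0, "z": 0, "rx": 0, "ry": 0, "rz": 0}
    - {"x": 0, "y": 0, "z": 0, "rx": 0, "ry": 0, "rz": 0}

```text
clock: 11.68
position: [0.5436, 0.079, 0.2458]
ee_rot: [-1.332, -1.0, 0.998]
force: [-0.2, -0.6, -0.3]
width: 0.542
```

Run:
```python
from h import *
p,R,im=wsnap('w9');a=snap('scene','a9');b=snap('side','s9')
for z in (.16,.164): print(wproj((.5434,.0785,z),p,R))
go((.45,.328,.22),down(np.pi/2-.28))
cv2.imwrite('pics/c9.png',cv2.resize(np.hstack([b[120:200,275:355],a[140:220,300:380]]),None,fx=5,fy=5,interpolation=cv2.INTER_CUBIC))
cv2.imwrite('pics/w9c.png',cv2.resize(im[120:270,220:420],None,fx=4,fy=4,interpolation=cv2.INTER_CUBIC))
```

```text
[318.2892 209.6611]
[318.2826 211.4051]
clock 11.82 pos [0.5435 0.0789 0.2454] q7 1.13 | shift cm [21.32  2.5  15.92] turn [ 0.002 -0.002 -0.001] | F [ 0.1 -0.5 -0.2] w 0.543
```

View pics/c9.png

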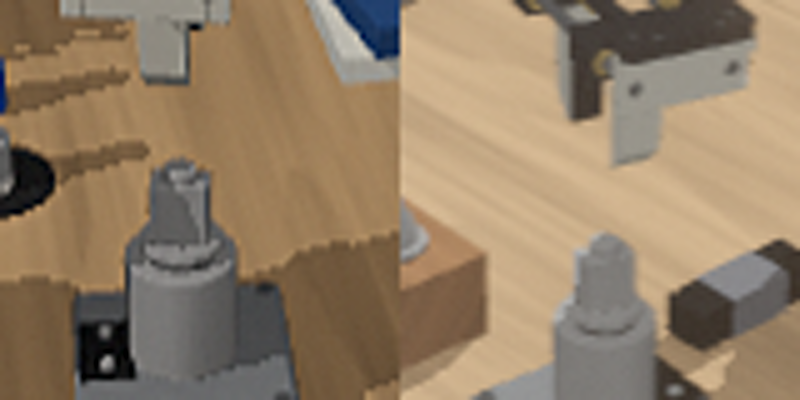

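View pics/w9c.png

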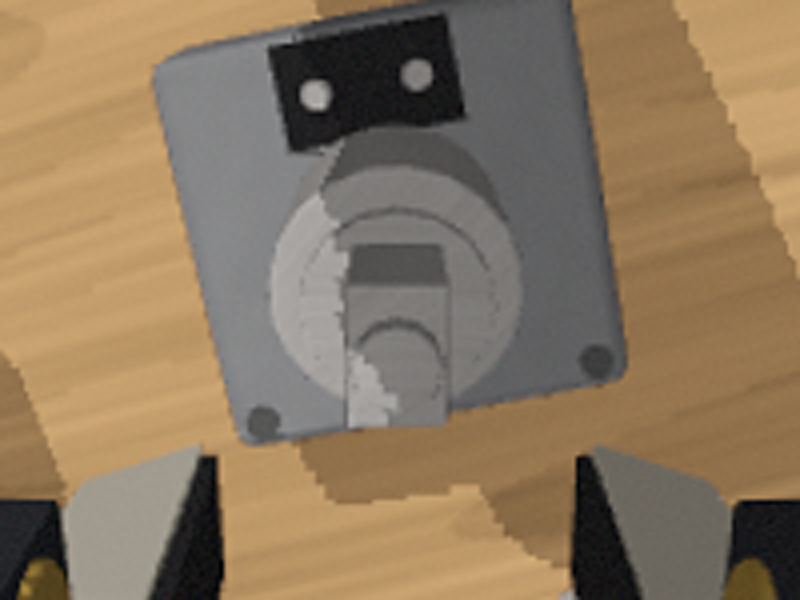

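The arbor stands alone and upright, button at wrist pixel (319,213), matching the expected (318,211). On to the weight.

Emit:
move_arm:
  series:
    - {"x": 4.8, "y": 0.2, "z": 3.6, "rx": 0, "ry": 0, "rz": 0}
    - {"x": 4.8, "y": 0.2, "z": 3.6, "rx": 0, "ry": 0, "rz": 0}
    - {"x": 4.8, "y": 0.2, "z": 3.6, "rx": 0, "ry": 0, "rz": 0}
    - {"x": 4.8, "y": 0.5, "z": 3.6, "rx": 0, "ry": 0, "rz": 0}
    - {"x": 2, "y": 0.5, "z": 1.5, "rx": 0, "ry": 0, "rz": 0}
    - {"x": 0, "y": 0, "z": 0, "rx": 0, "ry": 0, "rz": 0}
    - {"x": 0, "y": 0, "z": 0, "rx": 0, "ry": 0, "rz": 0}

```text
clock: 12.7
position: [0.4466, 0.3308, 0.2221]
ee_rot: [-1.335, -0.989, 1.003]
force: [-0.5, -0.0, 0.7]
width: 0.543
```

Run:
```python
from h import *
p,R=wload('w9'); c=lambda u,v:(220+(u+.5)/4-.5,120+(v+.5)/4-.5)
for z in (.163,.166): print('button',wz(c(398,372),z,p,R))
print('nose',wz(c(397,291),.11,p,R))
p,R,im=wsnap('w10')
print(wproj((.4495,.3255,.094),p,R))
go((.4495,.3255,.22),down(np.pi/2-.28))
cv2.imwrite('pics/w10c.png',cv2.resize(im[110:260,220:420],None,fx=4,fy=4,interpolation=cv2.INTER_CUBIC))
```

```text
button [0.5449 0.0787 0.163 ]
button [0.5438 0.079  0.166 ]
nose [0.5441 0.0788 0.11  ]
[315.4665 199.4043]
clock 12.75 pos [0.4467 0.3308 0.2221] q7 0.59 | shift cm [-0.42  0.21 -0.42] turn [-0.003 -0.007 -0.009] | F [-0.2  0.4 -0.2] w 0.547
```

View pics/w10c.png

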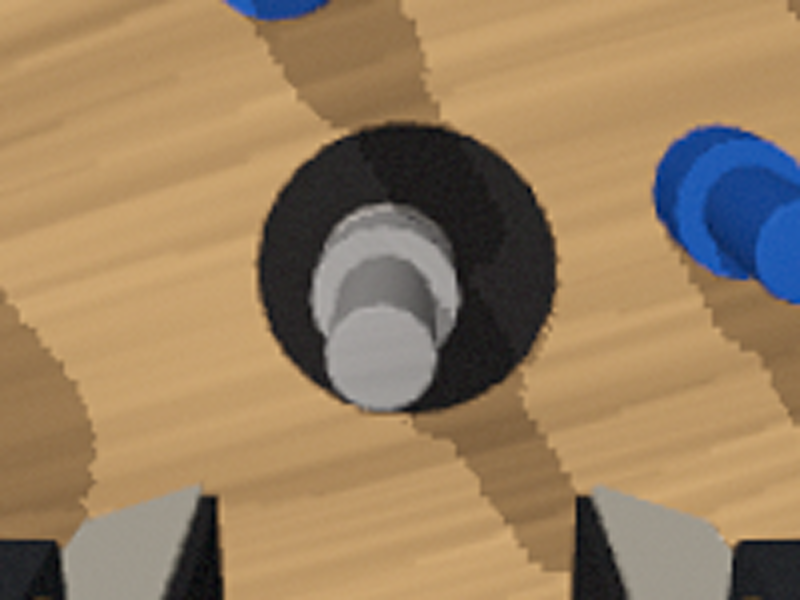

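Run:
```python
from h import *
p,R=wload('w10'); c=lambda u,v:(220+(u+.5)/4-.5,110+(v+.5)/4-.5)
X=wz(c(382,357),.094,p,R); print('wtop',X,'slugtop',wz(c(386,290),.039,p,R),'pad',wz(c(408,267),.004,p,R))
go((X[0],X[1],.07),down(np.pi/2-.28))
```

```text
wtop [0.4489 0.3253 0.094 ] slugtop [0.447  0.3259 0.039 ] pad [0.4502 0.3311 0.004 ]
clock 12.75 pos [0.4467 0.3308 0.2221] q7 0.59 | shift cm [-0.32 15.21 -0.41] turn [-0.003 -0.007 -0.009] | F [-0.2  0.4 -0.2] w 0.547
```

Emit:
move_arm:
  series:
    - {"x": -0.3, "y": 3, "z": -0.4, "rx": -0.003, "ry": -0.007, "rz": -0.009}
    - {"x": -0.1, "y": 4, "z": -0.1, "rx": 0, "ry": 0, "rz": 0}
    - {"x": 0, "y": 2.0, "z": 0, "rx": 0, "ry": 0, "rz": 0}
    - {"x": 0, "y": 0, "z": 0, "rx": 0, "ry": 0, "rz": 0}

```text
clock: 13.25
position: [0.4548, 0.3191, 0.1313]
ee_rot: [-1.335, -0.996, 0.991]
force: [0.4, 0.3, 0.5]
width: 0.547
```

Run:
```python
from h import *
p,R,im=wsnap('w11')
print(wproj((.4489,.3253,.094),p,R))
go((.4487,.3254,.07),down(np.pi/2-.28))
cv2.imwrite('pics/w11c.png',cv2.resize(im[150:300,220:420],None,fx=4,fy=4,interpolation=cv2.INTER_CUBIC))
```

```text
[326.0004 224.3527]
clock 13.30 pos [0.4553 0.3194 0.1322] q7 0.63 | shift cm [0.37 6.21 0.83] turn [ 0.005 -0.01   0.002] | F [ 0.9 -0.5  0.4] w 0.543
```

View pics/w11c.png

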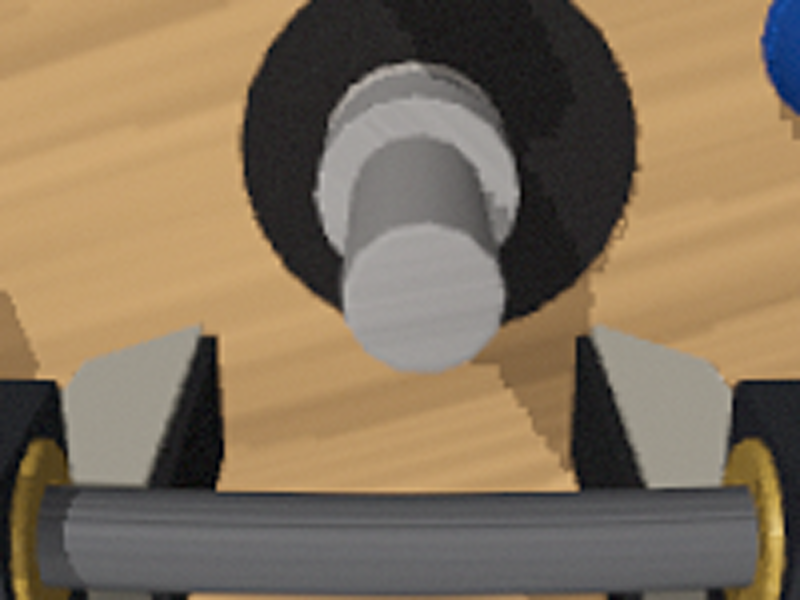

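Emit:
move_arm:
  series:
    - {"x": 0.35, "y": 0.8, "z": 0.8, "rx": 0.004, "ry": -0.01, "rz": 0.002}
    - {"x": 0.1, "y": 0.3, "z": 0.1, "rx": 0, "ry": 0, "rz": 0}
    - {"x": 0, "y": 0, "z": 0, "rx": 0, "ry": 0, "rz": 0}

```text
clock: 13.68
position: [0.4489, 0.3272, 0.1229]
ee_rot: [-1.329, -1.004, 0.997]
force: [0.1, 0.3, -1.2]
width: 0.544
```

Run:
```python
from h import *
go((.4487,.3254,.07),down(np.pi/2-.28))
```

```text
clock 13.68 pos [0.4489 0.3272 0.1229] q7 0.63 | shift cm [-0.2   5.29 -0.02] turn [0.002 0.    0.004] | F [ 0.1  0.3 -1.2] w 0.544
```

Emit:
move_arm:
  series:
    - {"x": -0.2, "y": 2, "z": 0, "rx": 0.002, "ry": 0, "rz": 0.004}
    - {"x": 0, "y": 2.2, "z": 0, "rx": 0, "ry": 0, "rz": 0}
    - {"x": 0, "y": 1.0, "z": 0, "rx": 0, "ry": 0, "rz": 0}
    - {"x": 0, "y": 0, "z": 0, "rx": 0, "ry": 0, "rz": 0}
    - {"x": 0, "y": 0, "z": 0, "rx": 0, "ry": 0, "rz": 0}

```text
clock: 14.3
position: [0.4499, 0.327, 0.0723]
ee_rot: [-1.329, -1.005, 0.997]
force: [0.2, -0.5, -0.2]
width: 0.543
```

Run:
```python
from h import *
go((.4487,.3254,.07),down(np.pi/2-.28))
```

```text
clock 14.30 pos [0.4499 0.327  0.0723] q7 0.64 | shift cm [-0.19  0.23  0.07] turn [0.003 0.001 0.003] | F [ 0.2 -0.5 -0.2] w 0.543
```

Emit:
move_arm:
  series:
    - {"x": -0.2, "y": 0.2, "z": 0.08, "rx": 0.003, "ry": 0, "rz": 0.003}
    - {"x": 0, "y": 0, "z": 0, "rx": 0, "ry": 0, "rz": 0}

```text
clock: 14.55
position: [0.449, 0.3256, 0.0712]
ee_rot: [-1.328, -1.003, 1.0]
force: [-0.7, -0.1, 0.1]
width: 0.55
```

Emit:
move_arm:
  series:
    - {"x": 0, "y": 0, "z": 0, "rx": 0, "ry": 0, "rz": 0}
    - {"x": 0, "y": 0, "z": 0, "rx": 0, "ry": 0, "rz": 0}
    - {"x": 0, "y": 0, "z": 0, "rx": 0, "ry": 0, "rz": 0}
    - {"x": 0, "y": 0, "z": 0, "rx": 0, "ry": 0, "rz": 0}
  jaw: 0
  newtons: 45

```text
clock: 15.05
position: [0.4492, 0.3257, 0.0716]
ee_rot: [-1.328, -1.003, 0.999]
force: [-0.5, -0.1, -0.5]
width: 0.275
```

Run:
```python
from h import *
go((.4487,.3254,.25),down(np.pi/2-.28))
```

```text
clock 15.05 pos [0.4492 0.3257 0.0716] q7 0.64 | shift cm [  0.   -17.84   0.02] turn [0.001 0.001 0.002] | F [-0.5 -0.1 -0.5] w 0.275
```

Emit:
move_arm:
  series:
    - {"x": 0, "y": -2, "z": 0, "rx": 0, "ry": 0, "rz": 0}
    - {"x": 0, "y": -4, "z": 0, "rx": 0, "ry": 0, "rz": 0}
    - {"x": 0, "y": -4.5, "z": 0, "rx": 0, "ry": 0, "rz": 0}
    - {"x": 0, "y": -4.5, "z": 0, "rx": 0, "ry": 0, "rz": 0}
    - {"x": 0, "y": -3.5, "z": 0, "rx": 0, "ry": 0, "rz": 0}
    - {"x": -1.5, "y": -1, "z": -1, "rx": 0, "ry": 0, "rz": 0}
    - {"x": 0, "y": 0, "z": 0, "rx": 0, "ry": 0, "rz": 0}

```text
clock: 15.92
position: [0.4519, 0.304, 0.2672]
ee_rot: [-1.33, -0.993, 1.009]
force: [-0.7, 0.5, -5.3]
width: 0.274
```

Run:
```python
from h import *
go((.5438,.0788,.255),down(np.pi/2-.28))
```

```text
clock 15.93 pos [0.4519 0.304  0.2672] q7 0.64 | shift cm [-19.11   1.31 -15.05] turn [-0.005  0.001 -0.008] | F [-0.7  0.5 -5.3] w 0.274
```

Emit:
move_arm:
  series:
    - {"x": -3.6, "y": 0, "z": -2.9, "rx": -0.002, "ry": 0, "rz": -0.004}
    - {"x": -3.6, "y": 0, "z": -2.9, "rx": -0.002, "ry": 0, "rz": -0.004}
    - {"x": -3.6, "y": 0, "z": -2.9, "rx": 0, "ry": 0, "rz": 0}
    - {"x": -3.6, "y": 0, "z": -2.9, "rx": 0, "ry": 0, "rz": 0}
    - {"x": -2.8, "y": 0, "z": -2.2, "rx": 0, "ry": 0, "rz": 0}
    - {"x": -0.5, "y": 0, "z": -0.5, "rx": 0, "ry": 0, "rz": 0}
    - {"x": 0, "y": 0, "z": 0, "rx": 0, "ry": 0, "rz": 0}

```text
clock: 16.8
position: [0.537, 0.0847, 0.2541]
ee_rot: [-1.323, -0.983, 1.016]
force: [-0.4, -0.3, -4.3]
width: 0.279
```

Run:
```python
from h import *
go((.5438,.0788,.245),down(np.pi/2-.28))
```

```text
clock 16.80 pos [0.537  0.0847 0.2541] q7 1.12 | shift cm [-0.37  0.9  -0.83] turn [-0.017  0.    -0.013] | F [-0.4 -0.3 -4.3] w 0.279
```

Emit:
move_arm:
  series:
    - {"x": -0.35, "y": 0.2, "z": -0.8, "rx": -0.015, "ry": 0, "rz": -0.012}
    - {"x": -0.05, "y": 0, "z": -0.1, "rx": -0.002, "ry": 0, "rz": -0.001}
    - {"x": 0, "y": 0, "z": 0, "rx": 0, "ry": 0, "rz": 0}

```text
clock: 17.18
position: [0.5436, 0.0807, 0.2505]
ee_rot: [-1.326, -1.004, 1.003]
force: [-1.3, -0.3, -3.7]
width: 0.274
```

Run:
```python
from h import *
go((.5438,.0788,.235),down(np.pi/2-.28))
a=snap('scene','a12');b=snap('side','s12')
cv2.imwrite('pics/c12.png',cv2.resize(np.hstack([b[90:190,265:355],a[110:210,295:385]]),None,fx=4.4,fy=4.4,interpolation=cv2.INTER_CUBIC))
```

```text
clock 17.18 pos [0.5436 0.0807 0.2505] q7 1.14 | shift cm [-0.18  1.55 -0.07] turn [-0.001  0.004  0.001] | F [-1.3 -0.3 -3.7] w 0.274
```

View pics/c12.png

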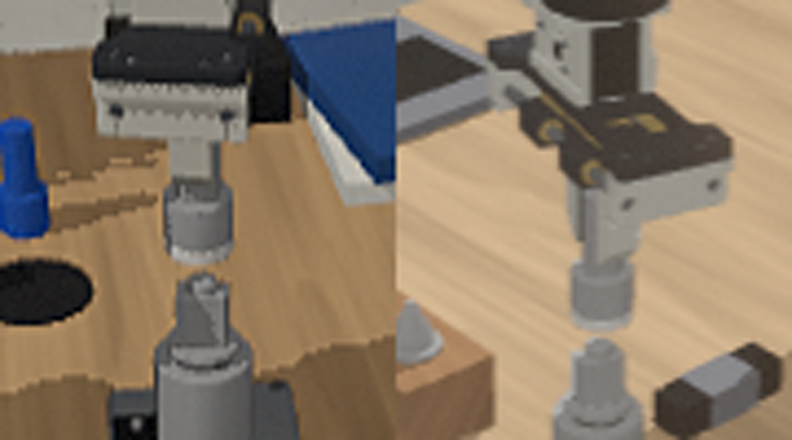

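The weight hangs over the button in both views (side about (311,155), scene about (341,188)). I lower it near contact.

Emit:
move_arm:
  series:
    - {"x": -0.18, "y": 0.7, "z": -0.05, "rx": 0, "ry": 0, "rz": 0}
    - {"x": 0, "y": 0.4, "z": 0, "rx": 0, "ry": 0, "rz": 0}
    - {"x": 0, "y": 0.2, "z": 0, "rx": 0, "ry": 0, "rz": 0}

```text
clock: 17.65
position: [0.5436, 0.0791, 0.2369]
ee_rot: [-1.326, -1.004, 1.003]
force: [0.9, -0.1, -4.3]
width: 0.272
```

Run:
```python
from h import *
go((.5438,.0788,.232),down(np.pi/2-.28))
```

```text
clock 17.65 pos [0.5436 0.0791 0.2369] q7 1.14 | shift cm [-0.03  0.49 -0.03] turn [-0.001  0.005  0.001] | F [ 0.9 -0.1 -4.3] w 0.272
```

First tap, light.

Emit:
move_arm:
  series:
    - {"x": 0, "y": 0.5, "z": 0, "rx": 0, "ry": 0, "rz": 0}
    - {"x": 0, "y": 0.3, "z": 0, "rx": 0, "ry": 0, "rz": 0}

```text
clock: 17.9
position: [0.5445, 0.0793, 0.2295]
ee_rot: [-1.326, -1.006, 1.002]
force: [-1.4, -1.6, 11.0]
width: 0.275
```

Run:
```python
from h import *
go((.5438,.0788,.232),down(np.pi/2-.28))
```

```text
clock 17.90 pos [0.5445 0.0793 0.2295] q7 1.15 | shift cm [-0.07 -0.25  0.05] turn [0.001 0.005 0.003] | F [-1.4 -1.6 11. ] w 0.275
```

Emit:
move_arm:
  series:
    - {"x": 0, "y": 0.25, "z": 0, "rx": 0, "ry": 0, "rz": 0}

```text
clock: 18.02
position: [0.5452, 0.0794, 0.2283]
ee_rot: [-1.327, -1.008, 1.0]
force: [-3.8, -0.8, 11.4]
width: 0.276
```

Run:
```python
from h import *
go((.5438,.0788,.245),down(np.pi/2-.28))
```

```text
clock 18.02 pos [0.5452 0.0794 0.2283] q7 1.15 | shift cm [-0.08 -1.68  0.11] turn [0.003 0.005 0.004] | F [-3.8 -0.8 11.4] w 0.276
```

Lift clear by about 15 mm, recentre.

Emit:
move_arm:
  series:
    - {"x": -0.05, "y": -1.0, "z": 0.1, "rx": 0.002, "ry": 0.004, "rz": 0.003}
    - {"x": 0, "y": -0.7, "z": 0, "rx": 0, "ry": 0, "rz": 0}
    - {"x": 0, "y": 0, "z": 0, "rx": 0, "ry": 0, "rz": 0}

```text
clock: 18.4
position: [0.5441, 0.0791, 0.2463]
ee_rot: [-1.329, -1.002, 1.0]
force: [0.1, 0.1, -4.8]
width: 0.274
```

Run:
```python
from h import *
go((.5438,.0788,.23),down(np.pi/2-.28))
a=snap('scene','a13');b=snap('side','s13')
cv2.imwrite('pics/c13.png',cv2.resize(np.hstack([b[90:190,265:355],a[110:210,295:385]]),None,fx=4.4,fy=4.4,interpolation=cv2.INTER_CUBIC))
```

```text
clock 18.40 pos [0.5441 0.0791 0.2463] q7 1.14 | shift cm [-0.03  1.63  0.02] turn [0.001 0.    0.001] | F [ 0.1  0.1 -4.8] w 0.274
```

View pics/c13.png

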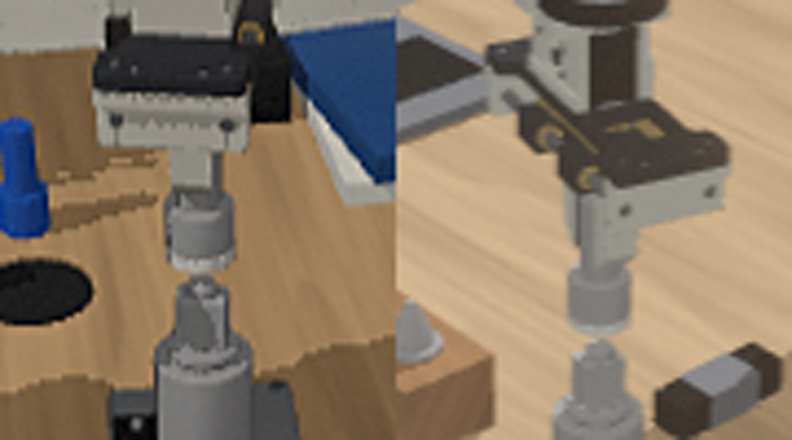

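Clear between the button and the face in both views; the arbor stays upright. Second tap.

Emit:
move_arm:
  series:
    - {"x": -0.03, "y": 0.9, "z": 0.02, "rx": 0, "ry": 0, "rz": 0}
    - {"x": 0, "y": 0.5, "z": 0, "rx": 0, "ry": 0, "rz": 0}
    - {"x": 0, "y": 0.4, "z": 0, "rx": 0, "ry": 0, "rz": 0}
    - {"x": 0, "y": 0.35, "z": 0, "rx": 0, "ry": 0, "rz": 0}

```text
clock: 19.0
position: [0.5452, 0.0789, 0.2255]
ee_rot: [-1.33, -1.005, 0.997]
force: [-9.3, -2.6, 40.5]
width: 0.276
```

Run:
```python
from h import *
go((.5438,.0788,.2257),down(np.pi/2-.28))
```

```text
clock 19.00 pos [0.5452 0.0789 0.2255] q7 1.14 | shift cm [-0.05 -0.02  0.13] turn [0.004 0.    0.002] | F [-9.3 -2.6 40.5] w 0.276
```

Emit:
move_arm:
  series:
    - {"x": 0, "y": 0.25, "z": 0, "rx": 0, "ry": 0, "rz": 0}

```text
clock: 19.12
position: [0.5456, 0.0787, 0.2256]
ee_rot: [-1.331, -1.006, 0.995]
force: [-10.7, -2.8, 28.0]
width: 0.274
```

Run:
```python
from h import *
go((.5438,.0788,.245),down(np.pi/2-.28))
```

```text
clock 19.12 pos [0.5456 0.0787 0.2256] q7 1.14 | shift cm [-0.04 -1.94  0.17] turn [ 0.005 -0.     0.004] | F [-10.7  -2.8  28. ] w 0.274
```

Emit:
move_arm:
  series:
    - {"x": -0.05, "y": -1.0, "z": 0.1, "rx": 0.003, "ry": 0, "rz": 0.002}
    - {"x": 0, "y": -1.2, "z": 0, "rx": 0, "ry": 0, "rz": 0}
    - {"x": 0, "y": 0, "z": 0, "rx": 0, "ry": 0, "rz": 0}
    - {"x": 0, "y": 0, "z": 0, "rx": 0, "ry": 0, "rz": 0}

```text
clock: 19.62
position: [0.5444, 0.0785, 0.2483]
ee_rot: [-1.33, -1.003, 0.998]
force: [0.1, -0.8, -4.1]
width: 0.276
```

Run:
```python
from h import *
go((.5438,.0788,.23),down(np.pi/2-.28))
a=snap('scene','a14');b=snap('side','s14')
cv2.imwrite('pics/c14.png',cv2.resize(np.hstack([b[90:190,265:355],a[110:210,295:385]]),None,fx=4.4,fy=4.4,interpolation=cv2.INTER_CUBIC))
```

```text
clock 19.62 pos [0.5444 0.0785 0.2483] q7 1.14 | shift cm [0.01 1.83 0.07] turn [ 0.002 -0.     0.002] | F [ 0.1 -0.8 -4.1] w 0.276
```

View pics/c14.png

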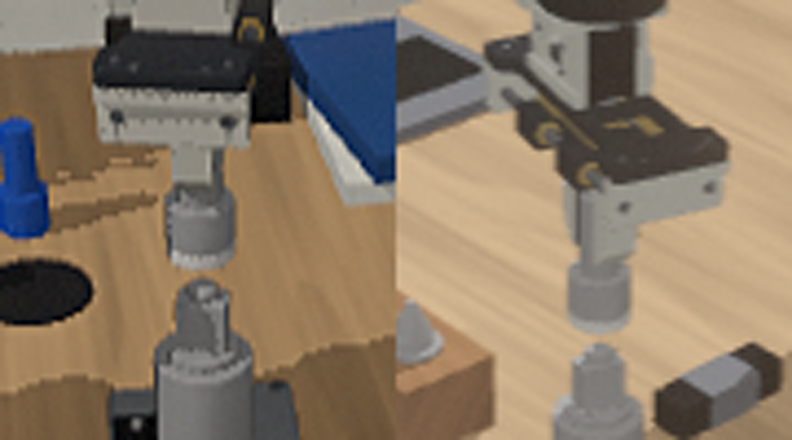

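Run:
```python
from h import *
for n,f0,f1,f2 in (('side','s9','s13','s14'),('scene','a9','a13','a14')):
    X=np.array([.5438,.0788,.158]); d=proj(n,X)-proj(n,X+[0,0,.005]); print(n,'px for 5 mm',d, proj(n,X))
    u,v=proj(n,X).astype(int)
    I=[cv2.cvtColor(cv2.imread('pics/%s.png'%f),cv2.COLOR_BGR2GRAY) for f in (f0,f1,f2)]
    cv2.imwrite('pics/z_%s.png'%n,cv2.resize(np.hstack([i[v-10:v+40,u-25:u+25] for i in I]),None,fx=5.2,fy=5.2,interpolation=cv2.INTER_CUBIC))
```

```text
side px for 5 mm [0.0396 1.6569] [309.6797 154.3037]
scene px for 5 mm [-0.0135  1.5079] [340.0672 188.7726]
```

View pics/z_side.png

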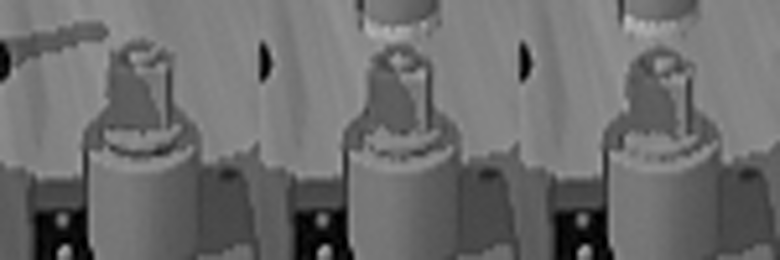

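View pics/z_scene.png

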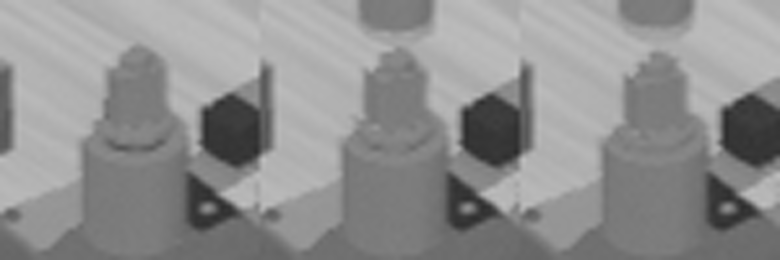

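The gap under the collar has vanished and the button has moved down about 1.7 px (about 5 mm) in the side view. One more tap as a check that it is solid.

Emit:
move_arm:
  series:
    - {"x": 0, "y": 1.0, "z": 0.05, "rx": 0.002, "ry": 0, "rz": 0.002}
    - {"x": 0, "y": 0.7, "z": 0, "rx": 0, "ry": 0, "rz": 0}
    - {"x": 0, "y": 0.45, "z": -0.05, "rx": 0, "ry": 0, "rz": 0}
    - {"x": 0, "y": 0.4, "z": -0.1, "rx": 0, "ry": 0, "rz": 0}
    - {"x": 0, "y": 0.4, "z": -0.1, "rx": 0, "ry": 0, "rz": 0}

```text
clock: 20.35
position: [0.5488, 0.0773, 0.2245]
ee_rot: [-1.332, -1.006, 0.994]
force: [-12.3, -3.6, 34.4]
width: 0.279
```

Run:
```python
from h import *
go((.5438,.0788,.2257),down(np.pi/2-.28))
```

```text
clock 20.35 pos [0.5488 0.0773 0.2245] q7 1.15 | shift cm [ 0.   -0.12  0.53] turn [ 0.006 -0.001  0.004] | F [-12.3  -3.6  34.4] w 0.279
```

Emit:
move_arm:
  series:
    - {"x": 0, "y": -0.8, "z": 0.3, "rx": 0.003, "ry": 0, "rz": 0.002}
    - {"x": 0, "y": -1.5, "z": 0.2, "rx": 0.002, "ry": 0, "rz": 0.002}
    - {"x": 0, "y": -1.0, "z": 0, "rx": 0, "ry": 0, "rz": 0}
    - {"x": 3.6, "y": 0, "z": 2.9, "rx": 0, "ry": 0, "rz": 0}
    - {"x": 3.6, "y": 0, "z": 2.9, "rx": 0, "ry": 0, "rz": 0}
    - {"x": 3.6, "y": 0, "z": 2.9, "rx": 0, "ry": 0, "rz": 0}
    - {"x": 3.6, "y": 0, "z": 2.9, "rx": 0, "ry": 0, "rz": 0}
    - {"x": 3.0, "y": 0, "z": 2.5, "rx": 0, "ry": 0, "rz": 0}
    - {"x": 0, "y": 0, "z": 0, "rx": 0, "ry": 0, "rz": 0}

```text
clock: 21.48
position: [0.4551, 0.2914, 0.2603]
ee_rot: [-1.332, -1.0, 0.997]
force: [-0.3, -0.8, -5.3]
width: 0.275
```

Run:
```python
from h import *
go((.449,.327,.25),down(np.pi/2-.28))
a=snap('scene','a15');b=snap('side','s15')
for n,I in (('side',b),('scene',a)):
    u,v=proj(n,[.5438,.0788,.14]).astype(int); cv2.imwrite('pics/z15_%s.png'%n,cv2.resize(I[v-25:v+30,u-25:u+25],None,fx=7,fy=7,interpolation=cv2.INTER_CUBIC))
A=cv2.imread('pics/z15_side.png');B=cv2.imread('pics/z15_scene.png');cv2.imwrite('pics/z15.png',np.hstack([A,B]))
```

```text
clock 21.48 pos [0.4551 0.2914 0.2603] q7 0.66 | shift cm [3.25 1.02 1.59] turn [ 0.003 -0.003  0.   ] | F [-0.3 -0.8 -5.3] w 0.275
```

View pics/z15.png

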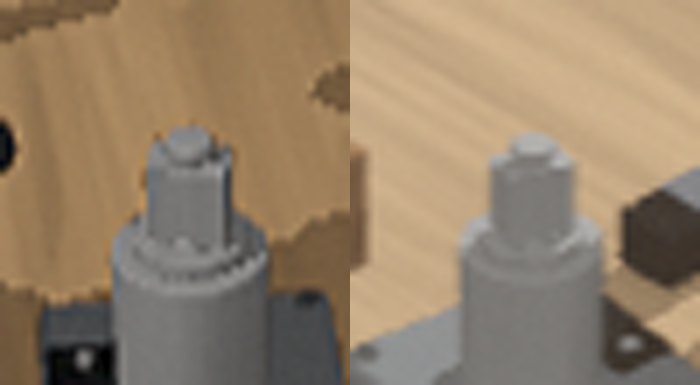

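View pics/a15.png

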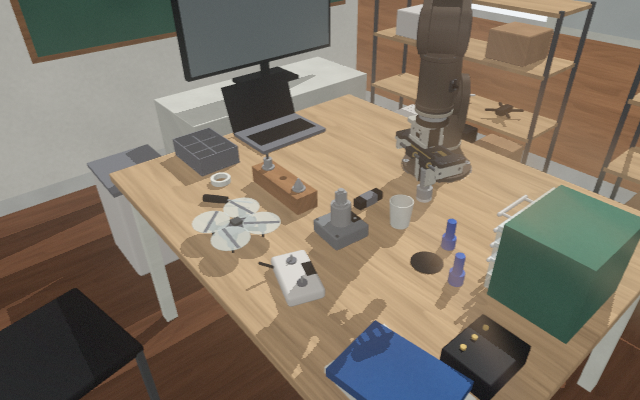

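Run:
```python
from h import *
o={n:proj(n,[.5438,.0788,.14]).astype(int)-25 for n in ('side','scene')}
f=lambda n,u,v: o[n]+(np.array([u,v])+.5)/7-.5
print(tri(f('scene',185,147),f('side',189,145)))
# nose rim extents now
print('nose',tri(f('scene',181,248),f('side',190,254)))
```

```text
(array([0.544 , 0.0807, 0.1553]), [array([-0.5,  0.3]), array([-0.9, -0.5])])
nose (array([0.5441, 0.0798, 0.1063]), [array([-0.3,  0.2]), array([-0.6, -0.3])])
```

Triangulated button height 0.155 against 0.157 expected at home, centred over the nose: home within measuring error. Now returning the weight to the empty pad.

Emit:
move_arm:
  series:
    - {"x": 2.5, "y": 0.5, "z": 1.2, "rx": 0.003, "ry": -0.003, "rz": 0}
    - {"x": 0.9, "y": 1, "z": 0.5, "rx": 0, "ry": 0, "rz": 0}
    - {"x": 0, "y": 0, "z": 0, "rx": 0, "ry": 0, "rz": 0}
    - {"x": 0, "y": 0, "z": 0, "rx": 0, "ry": 0, "rz": 0}

```text
clock: 22.08
position: [0.4535, 0.3203, 0.2449]
ee_rot: [-1.339, -0.991, 0.992]
force: [0.9, -0.2, -4.7]
width: 0.277
```

Run:
```python
from h import *
go((.4495,.327,.0716),down(np.pi/2-.28))
a=snap('scene','a16');b=snap('side','s16')
cv2.imwrite('pics/c16.png',cv2.resize(np.hstack([b[70:170,230:320],a[170:270,380:470]]),None,fx=4.4,fy=4.4,interpolation=cv2.INTER_CUBIC))
```

```text
clock 22.07 pos [0.4535 0.3203 0.2449] q7 0.61 | shift cm [ 0.6  17.32  0.64] turn [ 0.004 -0.013 -0.004] | F [ 0.9 -0.2 -4.7] w 0.277
```

View pics/c16.png

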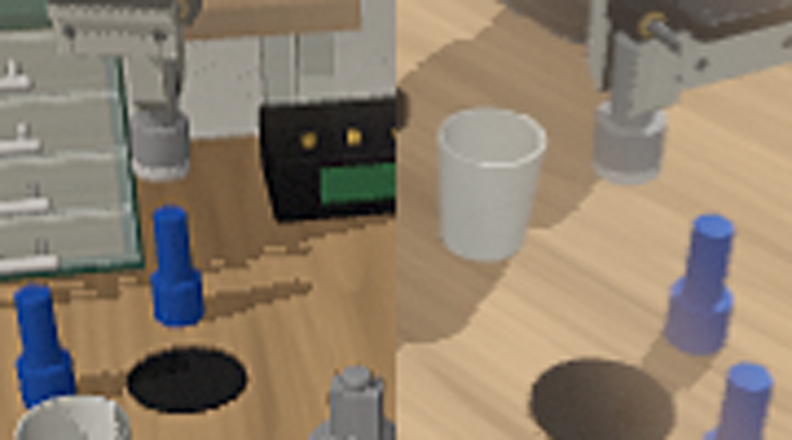

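Emit:
move_arm:
  series:
    - {"x": 0.6, "y": 2, "z": 0.6, "rx": 0.004, "ry": -0.013, "rz": -0.004}
    - {"x": 0.1, "y": 4, "z": 0.1, "rx": 0, "ry": 0, "rz": 0}
    - {"x": 0, "y": 4, "z": 0, "rx": 0, "ry": 0, "rz": 0}
    - {"x": 0, "y": 3, "z": 0, "rx": 0, "ry": 0, "rz": 0}
    - {"x": 0, "y": 0, "z": 0, "rx": 0, "ry": 0, "rz": 0}
    - {"x": 0, "y": 0, "z": 0, "rx": 0, "ry": 0, "rz": 0}

```text
clock: 22.92
position: [0.4528, 0.3279, 0.1159]
ee_rot: [-1.33, -1.004, 0.991]
force: [-0.0, 0.7, -3.7]
width: 0.279
```

Run:
```python
from h import *
go((.4495,.327,.0716),down(np.pi/2-.28))
```

```text
clock 22.93 pos [0.4528 0.3279 0.1159] q7 0.63 | shift cm [-0.21  4.43  0.31] turn [ 0.004 -0.004  0.006] | F [-0.   0.7 -3.7] w 0.279
```

Emit:
move_arm:
  series:
    - {"x": -0.1, "y": 1.8, "z": 0.3, "rx": 0.004, "ry": 0, "rz": 0.006}
    - {"x": 0, "y": 1.5, "z": 0, "rx": 0, "ry": 0, "rz": 0}
    - {"x": 0, "y": 0.7, "z": 0, "rx": 0, "ry": 0, "rz": 0}
    - {"x": 0, "y": 0, "z": 0, "rx": 0, "ry": 0, "rz": 0}

```text
clock: 23.42
position: [0.4508, 0.3289, 0.0755]
ee_rot: [-1.33, -1.001, 0.994]
force: [1.1, -0.2, -4.0]
width: 0.275
```

Run:
```python
from h import *
go((.4495,.327,.0716),down(np.pi/2-.28))
```

```text
clock 23.43 pos [0.4508 0.3289 0.0755] q7 0.63 | shift cm [-0.22  0.39  0.08] turn [ 0.002 -0.004  0.003] | F [ 1.1 -0.2 -4. ] w 0.275
```

Emit:
move_arm:
  series:
    - {"x": 0, "y": 0.2, "z": 0, "rx": 0.002, "ry": 0, "rz": 0.003}
    - {"x": 0, "y": 0.15, "z": 0, "rx": 0, "ry": 0, "rz": 0}
    - {"x": 0, "y": 0.1, "z": 0, "rx": 0, "ry": 0, "rz": 0}

```text
clock: 23.8
position: [0.4514, 0.3293, 0.0715]
ee_rot: [-1.33, -0.999, 0.996]
force: [-1.0, -0.8, 0.7]
width: 0.276
```

Run:
```python
from h import *
go((.4495,.327,.0716),down(np.pi/2-.28))
```

```text
clock 23.80 pos [0.4514 0.3293 0.0715] q7 0.63 | shift cm [-0.27 -0.01  0.12] turn [ 0.001 -0.004  0.001] | F [-1.  -0.8  0.7] w 0.276
```

Contact with the pad (the load has come off, +5 N). Release and rise.

Emit:
move_arm:
  series:
    - {"x": 0, "y": 0, "z": 0, "rx": 0, "ry": 0, "rz": 0}
    - {"x": 0, "y": 0, "z": 0, "rx": 0, "ry": 0, "rz": 0}
    - {"x": 0, "y": 0, "z": 0, "rx": 0, "ry": 0, "rz": 0}
    - {"x": 0, "y": 0, "z": 0, "rx": 0, "ry": 0, "rz": 0}
  jaw: 5

```text
clock: 24.3
position: [0.4525, 0.3302, 0.0729]
ee_rot: [-1.33, -1.001, 0.993]
force: [0.4, 0.5, 0.3]
width: 0.541
```

Emit:
move_arm:
  series:
    - {"x": 0, "y": -2, "z": 0, "rx": 0, "ry": 0, "rz": 0}
    - {"x": 0, "y": -4, "z": 0, "rx": 0, "ry": 0, "rz": 0}
    - {"x": 0, "y": -4, "z": 0, "rx": 0, "ry": 0, "rz": 0}
    - {"x": 0, "y": -3, "z": 0, "rx": 0, "ry": 0, "rz": 0}
    - {"x": 0, "y": 0, "z": 0, "rx": 0, "ry": 0, "rz": 0}
    - {"x": 0, "y": 0, "z": 0, "rx": 0, "ry": 0, "rz": 0}

```text
clock: 25.05
position: [0.4516, 0.3294, 0.2062]
ee_rot: [-1.33, -1.0, 0.994]
force: [0.5, 0.4, -0.7]
width: 0.542
```

Run:
```python
from h import *
p,R,im=wsnap('w17');a=snap('scene','a17');b=snap('side','s17')
go((.4495,.327,.0716),down(np.pi/2-.28)); print(wproj((.4514,.3293,.094),p,R))
cv2.imwrite('pics/c17.png',cv2.resize(np.hstack([b[100:200,230:330],im[120:220,260:360]]),None,fx=4,fy=4,interpolation=cv2.INTER_CUBIC))
```

```text
clock 25.20 pos [0.4515 0.3293 0.2057] q7 0.61 | shift cm [-0.3  13.41  0.15] turn [ 0.002 -0.004  0.002] | F [-0.8  0.2  0.6] w 0.543
[318.3838 199.3602]
```

View pics/c17.png

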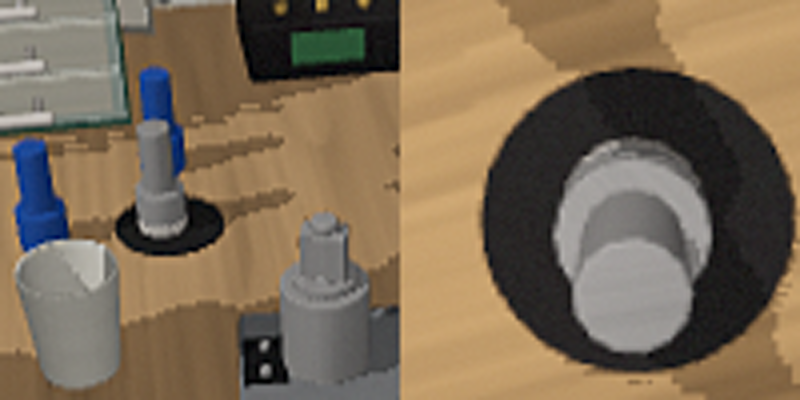

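View pics/a17.png

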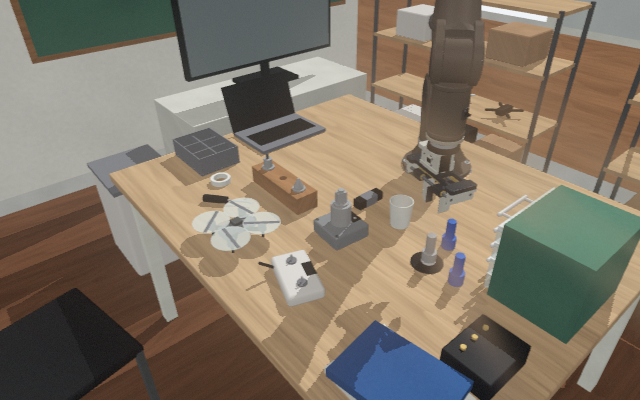

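The weight stands upright on the pad (wrist pixel about (318,194), side (268,148)), the arbor is flush on the nose (side about (310,160)), and the other two arbors and bystanders are in place. Handing in.

Run:
```python
from h import *
print(arm.sign_off())
```

```text
the job is handed in; nothing more can be done
None
```

The arbor is seated in the spindle, the weight is back upright on its pad, and I handed the job in at about 25 s of the 61 s. No verdict was reported.

**Seating the arbor:** I took the block-head arbor from the middle hole. The slot's direction showed in the bore at about -0.28 rad, so I turned the arbor to it before lowering. The tang dropped in first time, with no search turning needed. The arbor bottomed out about 5 mm proud, and I let it go to stand by itself.

**Tapping:** I tapped it down in three taps, each followed by a clear lift. It went solid at about 45 N.

**Last checks:**
- **Arbor:** The gap under the collar is gone in both fixed views. The button measured 0.155 m high against about 0.157 m expected at home, and it is centred over the nose.
- **Weight:** It stands upright near the middle of its pad.
- **Everything else:** The other arbors and the bystanders look unmoved.

**Not to plan or uncertain:**
- One search push while seating the arbor read 14 N (nearly 17 N with the arbor's weight), over the 4 to 5 N advised. It may have moved the bush or slipped in the grip by about a millimetre. The arbor still stood proud afterwards.
- On the last tap the weight drifted about 5 mm sideways, because I gave one correction the wrong sign.
- The fixed cameras and the wrist camera disagreed by about 2.5 mm in y. The offset was the same for the arbor and the nose, so it cancelled.

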